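# Load the bottle leak tester and close it up

### The job

Get the leak tester ready and start it: slide its clear guard wide open, stand every sample jar that is on the table (some have toppled) upright on the floor of the test chamber, then slide the guard fully shut and only then swing the red clamp all the way down over it, and last press the green start button right down. Leave the other things on the table where they are.

Things in the scene. Friction and masses are not known exactly. Their poses are not given: they have to be found in the camera images.
- tester: leak tester, fixed; place and yaw vary. Origin: at table height under the centre of its chamber; x axis to its back, y axis along its length. Aluminium guard tracks run along y at x = +-86, tops 126 above the table, from y = -111 to +339. Grey console 152 x 80 x 55 high at its right end (y -191 to -111). Blue clamp bracket in front at y = -75, x -113 to -79, top at 140
- chamber (a point): centre of the chamber's steel floor, 12 above the table, axes as the tester's; open-topped white chamber, inside 140 (x) x 210 (y), walls 6 thick, wall tops 112 above the table; jars may stand anywhere on the floor (three grey dots only mark it)
- guard (a joint): slide of the clear guard (160 x 222 x 6, top 122 above the table, dark frame) over the chamber, m: 0 = shut, 0.21 = fully open, moved towards the tester's +y. Runs by about 1.5 N of friction and stays where left.
- guard_grip (a point): in the guard's blue grip, an upright slab 80 (tester x) x 14 (tester y) standing 42 above the guard; this point is on its middle, 9 mm below its top (the top is 158 above the table); moves with the guard
- clamp (a joint): hinge of the clamp arm, rad: 0 = down, level over the guard pointing to tester +x; grows as it lifts, 1.57 = straight up, beyond that it leans to tester -x, at most 2.1. Friction about 0.12 N m holds it where it is left; it is up at the start.
- clamp_hinge (a point): pivot of the clamp arm on top of the bracket, 152 above the table; the pivot axis is parallel to the tester's y axis
- clamp_grip (a point): on the axis of the clamp's red round grip, 85 mm from the pivot; the grip is 18 thick and reaches from 55 to 119 mm from the pivot; between it and the pivot a steel bar 14 wide, 10 thick
- start (a joint): travel of the green start button, m: 0 = out, 0.006 = right down (takes 5 N); springs back
- start_top (a point): centre of the top of the green start button (32 across) on the console; pressed straight down
- jar_a: sample jar, may be absent. White square body 54 x 54 x 60, round cream screw cap 52 across up to 93 above the base; 0.1 to 0.2 kg. Origin: centre of its base; z axis from base to cap (level while it lies on a flat side, then 27 above the table), x and y axes square to the body's sides. Standing on the table at the start.
- jar_b: sample jar, may be absent. White square body 54 x 54 x 60, round cream screw cap 52 across up to 93 above the base; 0.1 to 0.2 kg. Origin: centre of its base; z axis from base to cap (level while it lies on a flat side, then 27 above the table), x and y axes square to the body's sides. Toppled at the start.
- jar_c: sample jar, may be absent. White square body 54 x 54 x 60, round cream screw cap 52 across up to 93 above the base; 0.1 to 0.2 kg. Origin: centre of its base; z axis from base to cap (level while it lies on a flat side, then 27 above the table), x and y axes square to the body's sides. Toppled at the start.
- tub_a: bystander: closed white tub with cream lid, 82 across, 50 high; origin under its centre
- tub_b: bystander: closed white tub with cream lid, 82 across, 50 high; origin under its centre
- bottle: bystander: amber bottle, 64 across, 130 high; origin under its centre
- bowl: bystander: steel bowl, 90 across, 50 high; origin under its centre
- spatula: bystander: spatula 170 long lying on the table under the tracks; origin under its middle
- changeplate: bystander: flat aluminium ring, 100 across, 12 high; origin under its centre
Things that resemble listed ones, but are neither listed nor needed, are in the scene too. Leave any purple or yellow look-alike of the jar_c alone. Leave any purple look-alike of the jar_a alone.

How it is judged:
By the outcome, as a careful person would: the job done as asked, in the order asked, and still so for the second after the job is handed in, with the robot touching nothing.
Of jar_a, jar_b, jar_c only 2 to 3 are there at a start; the rules pass over those that are not, and their reading is None.
At some moment in a run one of jar_a, jar_b, jar_c may be knocked a few centimetres aside while the robot is not near it.
It also fails if it takes over 210 s, if anything falls off the work surface, if the arm or the gripper's body presses on something with over 40 N, if the wrist force passes 120 N, or if a joint passes its speed limit or range.

### The arm

A 7-joint arm with a two-finger parallel gripper is mounted at the origin on the work surface. World frame = base frame: x ahead of the robot, y to its left, z up, the work surface at z = 0. Lengths are in m, angles in rad, forces in N, time in s.
With the tool pointing down it reaches from about 0.35 to 0.9 m from the base axis. Payload 19.9 kg.
Tool frame: the origin (TCP) lies between the finger pads; the fingertips stand 22 mm ahead of it and the grasp point (between the pads) lies 3 mm ahead of it; z points along the fingers, y is the line along which they close (so a half turn about z gives the same grasp; the last joint's range is limited). The gripper opens to 85 mm and grips with 20 to 120 N. Pads are 22 mm wide; open, the fingers measure 114 mm over their backs; the gripper's body (76 mm by 85 mm) begins 54 mm behind the grasp point. The pads swing forward as they close: fully open they stand 13 mm farther back than shut.
Start: joints at [-1.298, 0.417, -0.01, 1.614, 0.005, 1.111, -0.053], TCP at [0.193, 0.594, 0.253] pointing down, gripper open.
Joint ranges: [-2.81, 2.81], [-0.39, 2.02], [-1.27, 1.25], [0.06, 2.57], [-1.19, 4.33], [0.19, 2], [-2.82, 2.82]. Speed limits (rad/s): [1.89, 1.89, 2.39, 2.39, 3.01, 3.01, 3.01].

### API

Orientations are given as a unit quaternion [x, y, z, w].
In Python, from cell import env gives the robot as it stands. The module is installed in compiled form; this text tells all that it offers.
- The arm moves only by the tool move_arm, never from a script. Its argument "commands" is a list of rows, each an object with "hand": the finger opening in mm, from 0 to 85.4; "slide": the shift along the world's x, y, z in mm, a list of three; "angular": the turn, a rotation vector about the world's x, y, z in degrees, a list of three. In form: [{"hand": hand, "slide": [tx, ty, tz], "angular": [wx, wy, wz]}, ...]. A call has 1 to 20 rows; each row is the pose to reach, as a shift and turn from the pose commanded when the call began; what a row does not reach only later rows make up. A row lasts 1/10 s, in which the tool goes at most 50 mm and 8.59 degrees, less where a joint would pass 70% of its speed; a pose out of reach is approached as far as the arm can. A call with a gripper value outside its range is refused whole. The fingers move at their own pace and stop on an object; "grip_force" is the grip in N (left out, the last holds). Time passes only in rows, so rows that repeat a pose let the fingers close. It gives the time, the measured TCP pose, the force, the opening and the grip force at its end, in the units of the state.
- env.read_state(): the state, without advancing time (a new reading comes with each control period).
- env.read_camera(name): name is "side" or "top"; returns a dict with "frame" (480x640x3 uint8, red, green, blue), "fx", "fy", "cx", "cy" (pixels), "D" ([k1, k2, p1, p2, k3] as OpenCV has them; the pictures are not rectified), "R" (3x3) and "t" (3): a world point X has camera coordinates R X + t. Camera axes: x right, y down, z forward; pixel columns grow to the right and rows downward; lengths in m; the calibration is good to about 2 mm. A picture is of the moment at which its call begins. There is no depth.
- env.close_job(): hands the job in; it is judged then, once.
The state is a dict: "clock": time; "qpos": joint angles; "joint_velocities": joint speeds; "tau": joint torques, N m; "ee_pos": TCP position; "orientation": TCP orientation; "force": force on the tool from outside, world axes, zero at the start; "torque": the same for the moment, N m; "finger_gap": finger opening in m; "finger_force": force on a finger pad.
Only numpy, scipy, OpenCV 4.12 (cv2) and the standard library are available. Lean on these libraries where they do the work, as an engineer would, in place of code of your own. Each camera call takes 0.05 s, during which the arm holds its last target. There are 200 camera calls.

## Working session

There is one attempt and no reset: what is moved stays moved. The work goes in short steps, Python scripts to look and compute and a tool call to move; the robot and the scene stay as the last step left them, time stands still between calls to the robot, and variables do not carry over. Pictures are saved under pics/ and viewed, at most 14 in all, crops included, and the job is handed in when it is done.

Besides the shell and the picture viewer there is one more tool, called after "Emit:" as name([rows], argument=value, ...), one row to a line, values as JSON. move_arm: Moves the arm, as the interface text tells. Its arguments: {"type":"object","properties":{"commands":{"type":"array","items":{"type":"object","properties":{"hand":{"type":"number"},"slide":{"type":"array","items":{"type":"number"}},"angular":{"type":"array","items":{"type":"number"}}}}},"grip_force":{"type":"number"}},"required":["commands"]}

```bash
mkdir -p pics; cat > h.py <<'E'
import numpy as np, cv2, pickle
from cell import env
np.set_printoptions(precision=4,suppress=True)
def snap(tag):
    d={}
    for n in("side","top"):
        c=env.read_camera(n); d[n]=c
        cv2.imwrite(f"pics/{tag}_{n}.png",c["frame"][:,:,::-1])
    pickle.dump(d,open(f"{tag}.pkl","wb")); return d
def load(tag): return pickle.load(open(f"{tag}.pkl","rb"))
def KD(c): return np.array([[c["fx"],0,c["cx"]],[0,c["fy"],c["cy"]],[0,0,1.]]),np.array(c["D"],float)
def ray(c,uv):
    K,D=KD(c); p=cv2.undistortPoints(np.array(uv,float).reshape(-1,1,2),K,D).reshape(-1,2)
    R=np.array(c["R"]);t=np.array(c["t"]); d=np.c_[p,np.ones(len(p))]@R
    return -R.T@t,d/np.linalg.norm(d,axis=1)[:,None]
def onplane(c,uv,z):
    o,d=ray(c,uv); return o+d*((z-o[2])/d[:,2])[:,None]
def tri(c1,a,c2,b):
    o1,d1=ray(c1,[a]);o2,d2=ray(c2,[b]);d1=d1[0];d2=d2[0]
    s=np.linalg.lstsq(np.c_[d1,-d2],o2-o1,rcond=None)[0]
    p,q=o1+s[0]*d1,o2+s[1]*d2; return (p+q)/2,np.linalg.norm(p-q)
def proj(c,X):
    K,D=KD(c); R=np.array(c["R"]); 
    return cv2.projectPoints(np.array(X,float).reshape(-1,1,3),cv2.Rodrigues(R)[0],np.array(c["t"],float),K,D)[0].reshape(-1,2)
E
python3 -c "
from h import *
d=snap('s0')
for n in d: print(n,-np.array(d[n]['R']).T@d[n]['t'],d[n]['fx'],d[n]['D'])
s=env.read_state(); print(s)"
```

```text
side [-0.0751  1.2069  1.0229] 550.4211028648525 [-0.1178  0.      0.      0.      0.    ]
top [0.3673 0.04   1.6153] 605.5470833904303 [-0.208  0.     0.     0.     0.   ]
{'clock': 0.1, 'qpos': array([-1.2985,  0.418 , -0.0103,  1.6141,  0.0047,  1.1107, -0.053 ]), 'joint_velocities': array([ 0.0005, -0.0004, -0.0009, -0.0019, -0.0017,  0.0014, -0.0001]), 'tau': array([  0.0006, -86.5833,   0.6801, -43.5644,   0.0192,   0.0048,
         0.    ]), 'ee_pos': array([0.1928, 0.5942, 0.2527]), 'orientation': array([ 0.1562,  0.9877, -0.0006, -0.0001]), 'force': array([ 0.1899,  0.4813, -0.2265]), 'torque': array([0.0482, 0.0331, 0.0247]), 'finger_force': 0.0, 'finger_gap': 0.08582757938434694}
```

View pics/s0_top.png

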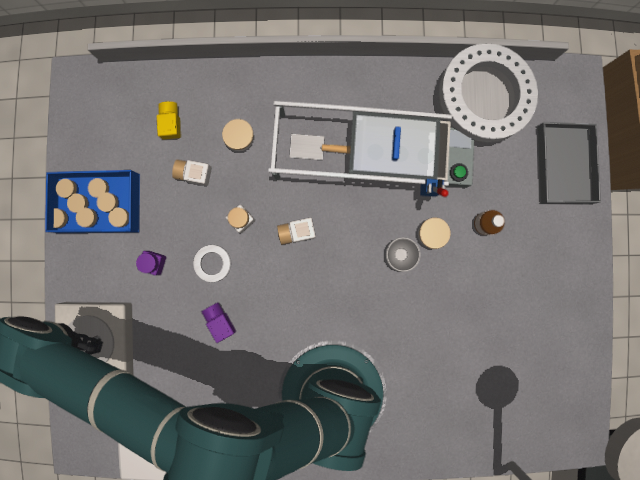

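View pics/s0_side.png

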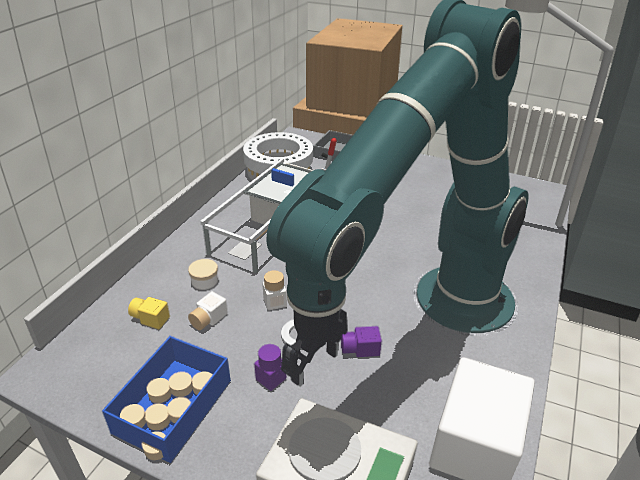

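The top view shows the standing jar at (239,217) and toppled jars at (190,172) and (297,231). The look-alikes are yellow (168,120), purple standing (150,263) and purple lying (218,322), and there are loose caps in the blue bin. The tester's tracks run from (275,105) to (448,180), the blue guard grip is at (396,143), the red clamp at (442,190) and the green button at (459,172). I choose the white-bodied jars and check them in close crops.

```bash
cat > m1.py <<'E'
from h import *
d=load('s0')
for n,c in d.items():
    f=c['frame']; hsv=cv2.cvtColor(f,cv2.COLOR_RGB2HSV); H,S,V=cv2.split(hsv)
    M={'blue':(H>105)&(H<125)&(S>150)&(V>60),'green':(H>50)&(H<75)&(S>120),'red':((H<5)|(H>174))&(S>170)&(V>80),'cream':(H>10)&(H<20)&(S>50)&(S<140)&(V>150)}
    for k,m in M.items():
        nn,l,s,ce=cv2.connectedComponentsWithStats(m.astype(np.uint8))
        for i in range(1,nn):
            if s[i,4]>15: 
                r=cv2.minAreaRect(np.argwhere(l==i)[:,::-1].astype(np.float32))
                print(n,k,s[i],ce[i].round(1),np.round(r[0],1),np.round(r[1],1),round(r[2],1))
f=d['top']['frame'][:,:,::-1]
a=cv2.resize(f[95:205,262:482],None,fx=3.6,fy=3.6,interpolation=cv2.INTER_CUBIC)
b=cv2.resize(f[150:250,160:320],None,fx=5,fy=5,interpolation=cv2.INTER_CUBIC)
cv2.imwrite('pics/c_t.png',a);cv2.imwrite('pics/c_j.png',b)
E
python3 m1.py
```

```text
side blue [272 168  22   8  49] [282.  171.7] [282.4 171.7] [21.6  2.5] 15.9
side blue [272 172  21  14  34] [280.7 180.9] [280.8 180.6] [23.8  6.5] 28.8
side blue [103 336 124 105 683] [165.1 394.6] [164.5 384.6] [ 67.5 117.1] 37.5
side blue [158 361  54  19 308] [179.  369.6] [183.8 368.4] [17.  53.2] 83.2
side blue [129 392  25  18 131] [144.2 401.6] [141.4 403.2] [13.7 20.5] 57.1
side blue [163 397  12   9  25] [168.4 401.1] [169.2 400.9] [ 4.  12.4] 53.1
side red [329 138   7  13  23] [332.  142.1] [330.9 143.6] [ 3.9 12.8] 33.7
side cream [ 307   18   96   33 2013] [356.1  34.2] [354.5  33.6] [92.5 28.7] 6.3
side cream [293  97  73  24 285] [325.8 110.8] [329.9 107.8] [73.  12.6] 10.0
side cream [264 270  20  13 185] [273.5 276.3] [273.5 276. ] [12. 19.] 90.0
side cream [189 272  24   6  27] [200.9 275.5] [200.4 274.8] [23.1  4.6] 2.5
side cream [190 307  20  16 156] [200.3 314.3] [200.1 314.2] [17.2 10.9] 39.3
side cream [159 385  12  11  18] [165.4 391.1] [165. 391.] [ 2.8 14.1] 45.0
side cream [138 412  21  12  33] [147.  418.9] [148.7 417.7] [20.1 10. ] 9.5
side cream [166 
[... 653 characters left out ...]
9. 30.] 90.0
top cream [322 144  25   8 145] [334.2 147.7] [334.  147.7] [24.4  6. ] 3.8
top cream [172 161  13  16 151] [178.  168.3] [177.8 168.3] [11.2 13.9] 11.3
top cream [ 56 179  18  19 255] [ 64.2 187.7] [ 64.3 187.8] [17.  17.7] 45.0
top cream [ 88 179  39  48 782] [106.9 202.2] [106.8 202.6] [54.1 18.9] 54.5
top cream [ 67 194  27  33 510] [ 80.2 209.8] [ 80.3 209.7] [34.5 17.7] 59.0
top cream [228 207  20  21 318] [237.1 217. ] [237.5 217. ] [20. 19.] 90.0
top cream [ 54 209  10  19 156] [ 57.9 217.5] [ 58.5 218. ] [18.  9.] 90.0
top cream [420 217  31  32 729] [435.  232.5] [434.8 232.8] [30.4 29.7] 45.0
top cream [278 225  14  16 164] [284.1 233. ] [284.  233.1] [14.3 11.4] 78.7
```

View pics/c_t.png

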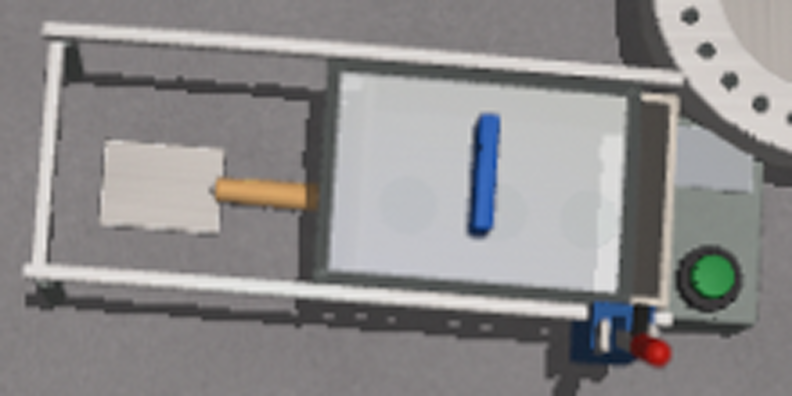

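View pics/c_j.png

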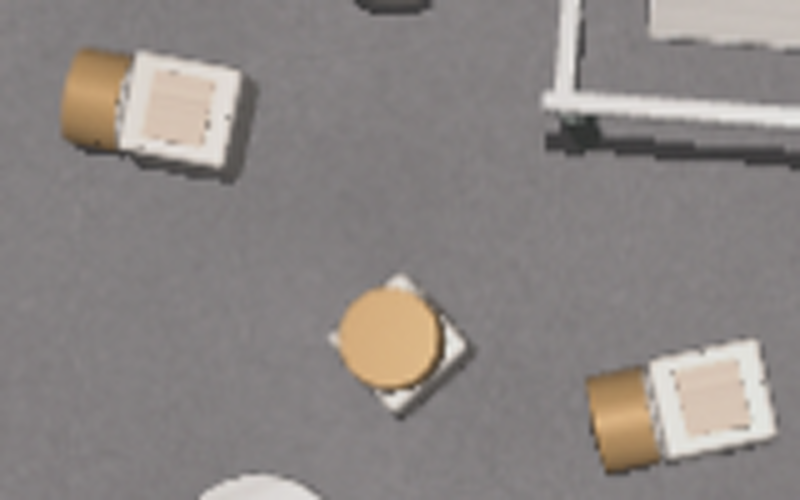

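The tester crop shows the rail corners, the blue grip centred near (484,175) and the green button at (715,275). There is a dark strip at the guard's right, so the guard may be slightly open. The jar crop shows two toppled white jars with their caps to the left and one standing jar turned about 45°.

```bash
cat > m2.py <<'E'
from h import *
d=load('s0');T=d['top'];S=d['side']
ct=lambda p:(262+p[0]/3.6-.36,95+p[1]/3.6-.36)
cj=lambda p:(160+p[0]/5-.4,150+p[1]/5-.4)
P=onplane(T,[ct(p) for p in[(42,28),(683,75),(25,270),(670,320)]],.126)
print('tracks',P, np.linalg.norm(P[0]-P[1]),np.linalg.norm(P[2]-P[3]),np.linalg.norm(P[0]-P[2]))
yv=(P[0]-P[1])+(P[2]-P[3]);th=np.arctan2(yv[1],yv[0])-np.pi/2;print('yaw',np.degrees(th))
ex=np.array([np.cos(th),np.sin(th),0]);ey=np.array([-np.sin(th),np.cos(th),0])
O=P.mean(0)-ey*.114;O[2]=0;print('O',O)
loc=lambda X:np.c_[(X-O)@ex,(X-O)@ey]*1000
print('grip tri',tri(T,(396.1,143.1),S,(282.4,171.7)))
print('grip plane',loc(onplane(T,[(396.1,143.1)],.158)))
print('guard L/R edge',loc(onplane(T,[ct(p) for p in[(325,170),(636,190)]],.122)))
print('button',onplane(T,[(459.4,171.5)],.07),loc(onplane(T,[(459.4,171.5)],.07)))
print('red',loc(onplane(T,[(443.4,191.8)],.25)))
print('jar a cap tri',tri(T,(237.5,217),S,(273.5,276.3)),onplane(T,[(237.4,217)],.093))
print('tub')
for nm,q in dict(a=[(400,275),(466,345),(398,412),(332,340)],b=[(137,53),(242,70),(224,165),(120,150)],c=[(652,358),(756,340),(775,435),(668,458)]).items():
    z=.060 if nm=='a' else .054
    X=onplane(T,[cj(p) for p in q],z);print(nm,X,[np.linalg.norm(X[i]-X[i-1]).round(4) for i in range(4)],X.mean(0))
X=onplane(T,[cj(p) for p in[(100,98),(182,108),(625,420),(713,398)]],.054);print('cap->body',X)
for i in(0,2):
    v=X[i]-X[i+1];print(np.degrees(np.arctan2(v[1],v[0])))
E
python3 m2.py
```

```text
tracks [[ 0.756   0.1453  0.126 ]
 [ 0.7226 -0.304   0.126 ]
 [ 0.5855  0.1569  0.126 ]
 [ 0.5487 -0.2897  0.126 ]] 0.45051705641929424 0.448147175675978 0.17089842973155664
yaw -4.480391393743212
O [ 0.6443 -0.1865  0.    ]
grip tri (array([ 0.6438, -0.1555,  0.1652]), np.float64(0.0014891709043174707))
grip plane [[-2.0658 29.6759]]
guard L/R edge [[ -0.3415 136.171 ]
 [  2.9653 -82.202 ]]
button [[ 0.5871 -0.3339  0.07  ]] [[ -45.4672 -151.3787]]
red [[-124.2704  -75.0628]]
jar a cap tri (array([0.4708, 0.2386, 0.093 ]), np.float64(0.00018474623560057717)) [[0.4708 0.2388 0.093 ]]
tub
a [[0.505  0.2374 0.06  ]
 [0.4685 0.2032 0.06  ]
 [0.4342 0.2386 0.06  ]
 [0.4717 0.2728 0.06  ]] [np.float64(0.0486), np.float64(0.05), np.float64(0.0492), np.float64(0.0508)] [0.4699 0.238  0.06  ]
b [[0.6241 0.3775 0.054 ]
 [0.6141 0.3215 0.054 ]
 [0.5642 0.3307 0.054 ]
 [0.5729 0.386  0.054 ]] [np.float64(0.0518), np.float64(0.0568), np.float64(0.0507), np.float64(0.056)] [0.5938 0.3539 0.054 ]
c [[0.4613 0.1075 0.054 ]
 [0.4702 0.0538 0.054 ]
 [0.421  0.0443 0.054 ]
 [0.4096 0.0996 0.054 ]] [np.float64(0.0523), np.float64(0.0545), np.float64(0.0501), np.float64(0.0565)] [0.4405 0.0763 0.054 ]
cap->body [[0.6006 0.397  0.054 ]
 [0.5945 0.3532 0.054 ]
 [0.4294 0.1217 0.054 ]
 [0.4404 0.0762 0.054 ]]
82.14084237666574
103.57950742237074
```

Emit:
move_arm([
  {"hand": 60, "slide": [50, -75, 20], "angular": [0, 0, 3]},
  {"hand": 60, "slide": [150, -250, 30], "angular": [0, 0, 13.5]},
  {"hand": 60, "slide": [150, -250, 30], "angular": [0, 0, 13.5]},
  {"hand": 60, "slide": [150, -250, 30], "angular": [0, 0, 13.5]},
  {"hand": 60, "slide": [150, -250, 30], "angular": [0, 0, 13.5]},
  {"hand": 60, "slide": [300, -500, 30], "angular": [0, 0, 13.5]},
  {"hand": 60, "slide": [300, -500, 30], "angular": [0, 0, 13.5]},
  {"hand": 60, "slide": [300, -500, 30], "angular": [0, 0, 13.5]},
  {"hand": 60, "slide": [300, -500, 30], "angular": [0, 0, 13.5]},
  {"hand": 60, "slide": [300, -500, 30], "angular": [0, 0, 13.5]},
  {"hand": 60, "slide": [300, -500, 30], "angular": [0, 0, 13.5]},
  {"hand": 60, "slide": [452, -751, 10], "angular": [0, 0, 13.5]},
  {"hand": 60, "slide": [452, -751, 10], "angular": [0, 0, 13.5]},
  {"hand": 60, "slide": [452, -751, 10], "angular": [0, 0, 13.5]},
  {"hand": 60, "slide": [452, -751, 10], "angular": [0, 0, 13.5]},
  {"hand": 60, "slide": [452, -751, 10], "angular": [0, 0, 13.5]},
  {"hand": 60, "slide": [452, -751, 10], "angular": [0, 0, 13.5]},
  {"hand": 60, "slide": [452, -751, 10], "angular": [0, 0, 13.5]},
  {"hand": 60, "slide": [452, -751, 10], "angular": [0, 0, 13.5]},
  {"hand": 60, "slide": [452, -751, 10], "angular": [0, 0, 13.5]},
])

```text
clock: 2.1
ee_pos: [0.6447, -0.1569, 0.2625]
orientation: [0.04, 0.999, -0.0, -0.001]
force: [-0.1, -0.0, -0.0]
finger_gap: 0.0598
finger_force: 0.0
```

```bash
python3 -c "
from h import *
d=snap('s1')
s=env.read_state(); print(s['ee_pos'],s['orientation'],s['qpos'],s['finger_gap'])"
```

```text
[ 0.6447 -0.1554  0.2631] [ 0.0385  0.9993  0.0003 -0.0002] [-0.1132  0.5078  0.4364  1.5105 -0.2252  1.1737  1.8559] 0.059767394573582475
```

View pics/s1_side.png

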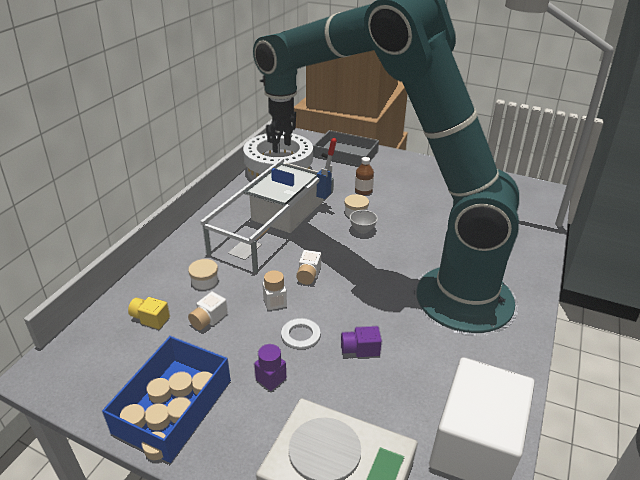

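The side view, now unobstructed, shows the standing jar at (274,290), the lying white jars at (208,311) and (308,267), the blue grip at (283,175) and the red clamp up at (332,150). The gripper is directly above the grip, so I descend, grasp and open the guard.

Emit:
move_arm([
  {"hand": 50, "slide": [0, 0, -40], "angular": [0, 0, 0]},
  {"hand": 50, "slide": [0, 0, -80], "angular": [0, 0, 0]},
  {"hand": 50, "slide": [0, -1, -108], "angular": [0, 0, 0]},
  {"hand": 50, "slide": [0, -1, -108], "angular": [0, 0, 0]},
  {"hand": 5, "slide": [0, -1, -108], "angular": [0, 0, 0]},
  {"hand": 5, "slide": [0, -1, -108], "angular": [0, 0, 0]},
  {"hand": 5, "slide": [0, -1, -108], "angular": [0, 0, 0]},
  {"hand": 5, "slide": [0, -1, -108], "angular": [0, 0, 0]},
  {"hand": 5, "slide": [0, -1, -108], "angular": [0, 0, 0]},
  {"hand": 5, "slide": [0, -1, -108], "angular": [0, 0, 0]},
], grip_force=40)

```text
clock: 3.2
ee_pos: [0.6458, -0.1575, 0.1575]
orientation: [0.039, 0.999, -0.0, 0.002]
force: [-2.4, 0.6, 7.7]
finger_gap: 0.0135
finger_force: 39.3
```

Emit:
move_arm([
  {"hand": 5, "slide": [1.6, 20, 0], "angular": [0, 0, 0]},
  {"hand": 5, "slide": [3.9, 50, 0], "angular": [0, 0, 0]},
  {"hand": 5, "slide": [6.2, 80, 0], "angular": [0, 0, 0]},
  {"hand": 5, "slide": [8.6, 110, 0], "angular": [0, 0, 0]},
  {"hand": 5, "slide": [10.5, 135, 0], "angular": [0, 0, 0]},
  {"hand": 5, "slide": [12, 155, 0], "angular": [0, 0, 0]},
  {"hand": 5, "slide": [13, 170, 0], "angular": [0, 0, 0]},
  {"hand": 5, "slide": [14, 176, 0], "angular": [0, 0, 0]},
  {"hand": 5, "slide": [14, 179, 0], "angular": [0, 0, 0]},
  {"hand": 5, "slide": [14, 180, 0], "angular": [0, 0, 0]},
  {"hand": 5, "slide": [14, 180, 0], "angular": [0, 0, 0]},
])

```text
clock: 4.3
ee_pos: [0.6602, 0.0213, 0.1575]
orientation: [0.04, 0.999, -0.0, 0.002]
force: [2.4, -5.8, 7.5]
finger_gap: 0.0132
finger_force: 43.2
```

Emit:
move_arm([
  {"hand": 5, "slide": [0, 2, 0], "angular": [0, 0, 0]},
  {"hand": 5, "slide": [0, 4, 0], "angular": [0, 0, 0]},
  {"hand": 5, "slide": [0, 4, 0], "angular": [0, 0, 0]},
])

```text
clock: 4.6
ee_pos: [0.6601, 0.0214, 0.1575]
orientation: [0.041, 0.999, -0.002, 0.002]
force: [3.0, -22.2, 6.0]
finger_gap: 0.0133
finger_force: 43.0
```

```bash
python3 -c "
from h import *
d=snap('s2')
s=env.read_state(); print(s['ee_pos'],s['force'])
f=d['top']['frame'][95:205,262:482,::-1]
cv2.imwrite('pics/s2c.png',cv2.resize(f,None,fx=3.6,fy=3.6,interpolation=cv2.INTER_CUBIC))"
```

```text
[0.6602 0.0214 0.1576] [  2.9669 -22.0124   6.1165]
```

View pics/s2c.png

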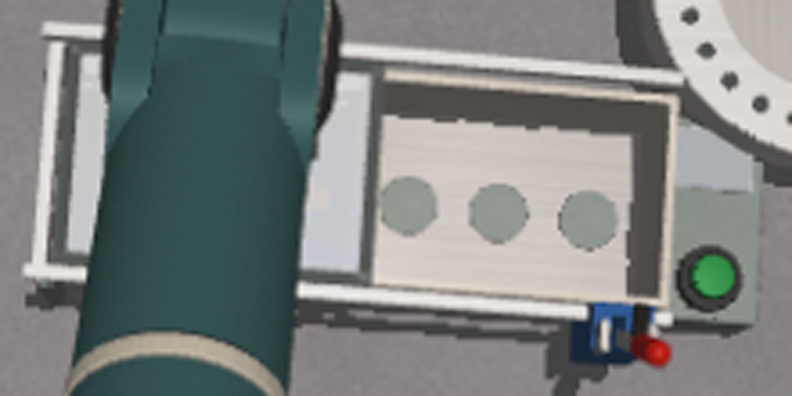

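The guard is at its stop (22 N), and the chamber floor with its three dots at crop (408,205), (497,213), (588,220) is uncovered. I release, lift, and refine the jar measurements in two views.

Emit:
move_arm([
  {"hand": 5, "slide": [0, -4, 0], "angular": [0, 0, 0]},
  {"hand": 40, "slide": [0, -4, 0], "angular": [0, 0, 0]},
  {"hand": 40, "slide": [0, -4, 0], "angular": [0, 0, 0]},
  {"hand": 70, "slide": [0, -4, 0], "angular": [0, 0, 0]},
  {"hand": 70, "slide": [0, -4, 40], "angular": [0, 0, 0]},
  {"hand": 70, "slide": [0, -4, 80], "angular": [0, 0, 0]},
  {"hand": 70, "slide": [0, -4, 125], "angular": [0, 0, 0]},
  {"hand": 70, "slide": [0, -4, 125], "angular": [0, 0, 0]},
])

```text
clock: 5.5
ee_pos: [0.6609, 0.0225, 0.2866]
orientation: [0.039, 0.999, 0.001, 0.004]
force: [0.4, -1.0, 0.4]
finger_gap: 0.07
finger_force: 0.0
```

```bash
cat > m3.py <<'E'
from h import *
d=load('s2');T=d['top'];S1=load('s1')['side'];T1=load('s1')['top']
ct=lambda p:(262+p[0]/3.6-.36,95+p[1]/3.6-.36)
X=onplane(T,[ct(p) for p in[(408,205),(497,213),(588,220)]],.012);print('dots',X)
v=X[0]-X[2];print('yaw',np.degrees(np.arctan2(-v[0],v[1])))
# jar corners subpixel: white mask contours, side+top crops
def body(c,roi):
    x,y,w,h=roi;f=c['frame'][y:y+h,x:x+w];hsv=cv2.cvtColor(f,cv2.COLOR_RGB2HSV)
    m=((hsv[:,:,1]<75)&(hsv[:,:,2]>165)|((hsv[:,:,2]>175)&(hsv[:,:,1]<60))).astype(np.uint8)
    m=cv2.morphologyEx(m,cv2.MORPH_CLOSE,np.ones((3,3)))
    n,l,s,ce=cv2.connectedComponentsWithStats(m);i=1+np.argmax(s[1:,4])
    r=cv2.minAreaRect(np.argwhere(l==i)[:,::-1].astype(np.float32));return np.array(cv2.boxPoints(r))+[x,y],s[i]
for nm,roi in dict(b=(170,150,50,45),c=(270,210,55,45)).items():
    q,s=body(T,roi);X=onplane(T,q,.054);m=X.mean(0);print(nm,q.round(1).tolist(),s[4],[np.linalg.norm(X[i]-X[i-1]).round(4) for i in range(4)],m)
    e=[np.degrees(np.arctan2(*(X[i]-X[i-1])[[1,0]]))%180 for i in range(4)];print(np.round(e,1))
q=[(300,245),(330,245),(330,290),(300,290)]
f=S1['frame'][:,:,::-1]
cv2.imwrite('pics/c_s.png',np.hstack([cv2.resize(f[285:335,180:240],None,fx=6.5,fy=6.5,interpolation=cv2.INTER_CUBIC),cv2.resize(f[242:292,280:340],None,fx=6.5,fy=6.5,interpolation=cv2.INTER_CUBIC)]))
E
python3 m3.py
```

```text
dots [[ 0.6492 -0.119   0.012 ]
 [ 0.6431 -0.1857  0.012 ]
 [ 0.638  -0.2543  0.012 ]]
yaw -4.724534839462026
b [[181.5, 178.7], [185.4, 159.1], [207.9, 163.6], [204.0, 183.2]] 447 [np.float64(0.0613), np.float64(0.0527), np.float64(0.0614), np.float64(0.0525)] [0.5948 0.3568 0.054 ]
[ 78.  169.1  77.8 169. ]Traceback (most recent call last):
  File "m3.py", line 14, in <module>
    q,s=body(T,roi);X=onplane(T,q,.054);m=X.mean(0);print(nm,q.round(1).tolist(),s[4],[np.linalg.norm(X[i]-X[i-1]).round(4) for i in range(4)],m)
        ~~~~^^^^^^^
  File "m3.py", line 11, in body
    n,l,s,ce=cv2.connectedComponentsWithStats(m);i=1+np.argmax(s[1:,4])
                                                     ~~~~~~~~~^^^^^^^^^
    return _wrapfunc(a, 'argmax', axis=axis, out=out, **kwds)
    return bound(*args, **kwds)
ValueError: attempt to get argmax of an empty sequence
```

```bash
sed -i 's/q,s=body(T,roi);X=onplane(T,q/q,s=body(T1,roi);X=onplane(T1,q/' m3.py; python3 m3.py
```

```text
dots [[ 0.6492 -0.119   0.012 ]
 [ 0.6431 -0.1857  0.012 ]
 [ 0.638  -0.2543  0.012 ]]
yaw -4.724534839462026
b [[181.5, 178.7], [185.4, 159.1], [207.9, 163.6], [204.0, 183.2]] 449 [np.float64(0.0613), np.float64(0.0527), np.float64(0.0614), np.float64(0.0525)] [0.5948 0.3568 0.054 ]
[ 78.  169.1  77.8 169. ]
c [[287.0, 222.0], [310.8, 216.7], [315.2, 236.5], [291.4, 241.8]] 480 [np.float64(0.0524), np.float64(0.063), np.float64(0.0524), np.float64(0.0629)] [0.4403 0.079  0.054 ]
[ 12.2 102.1  12.1 102.1]
```

View pics/c_s.png

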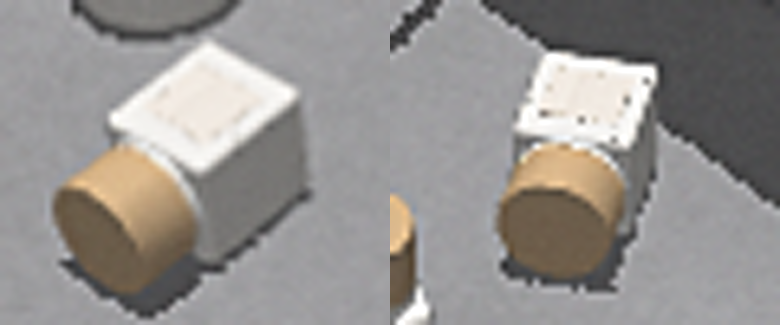

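The side crop shows both lying jars clearly, each with a flat label face up: left corners (110,120), (210,42), (298,95), (205,172); right corners (545,52), (655,68), (640,145), (517,130). I check the top-face height by triangulating corners.

```bash
cat > m4.py <<'E'
from h import *
T=load('s0')['top'];S=load('s1')['side']
cj=lambda p:(160+p[0]/5-.4,150+p[1]/5-.4)
sl=lambda p:(180+p[0]/6.5-.4,285+p[1]/6.5-.4)
sr=lambda p:(280+(p[0]-390)/6.5-.4,242+p[1]/6.5-.4)
for nm,tp,sp,f in (('b',[(137,53),(242,70),(224,165),(120,150)],[(110,120),(210,42),(298,95),(205,172)],sl),('c',[(652,358),(756,340),(775,435),(668,458)],[(517,130),(545,52),(655,68),(640,145)],sr)):
    R=[tri(T,cj(a),S,f(b)) for a,b in zip(tp,sp)];X=np.array([r[0] for r in R]);print(nm,X,[round(r[1],4) for r in R],X.mean(0))
    v=X[0]+X[3]-X[1]-X[2];print(np.degrees(np.arctan2(v[1],v[0])))
E
python3 m4.py
```

```text
b [[0.624  0.3775 0.0535]
 [0.6136 0.3213 0.0538]
 [0.5647 0.3312 0.0519]
 [0.5731 0.3862 0.0535]] [np.float64(0.0004), np.float64(0.0011), np.float64(0.0005), np.float64(0.0003)] [0.5938 0.3541 0.0532]
80.39473137613186
c [[0.4607 0.1073 0.0512]
 [0.4708 0.054  0.0538]
 [0.4214 0.0445 0.0543]
 [0.4075 0.0988 0.0548]] [np.float64(0.0017), np.float64(0.0013), np.float64(0.0009), np.float64(0.0045)] [0.4401 0.0762 0.0535]
102.59330698676327
```

Emit:
move_arm([
  {"hand": 75, "slide": [-30, 35, 0], "angular": [0, 0, -8]},
  {"hand": 75, "slide": [-63, 72, 0], "angular": [0, 0, -16]},
  {"hand": 75, "slide": [-94, 108, 0], "angular": [0, 0, -24]},
  {"hand": 75, "slide": [-126, 144, 0], "angular": [0, 0, -32]},
  {"hand": 75, "slide": [-157, 180, -20], "angular": [0, 0, -40]},
  {"hand": 75, "slide": [-188.5, 216.5, -50], "angular": [0, 0, -42.5]},
  {"hand": 75, "slide": [-188.5, 216.5, -80], "angular": [0, 0, -42.5]},
  {"hand": 75, "slide": [-188.5, 216.5, -80], "angular": [0, 0, -42.5]},
  {"hand": 75, "slide": [-188.5, 216.5, -80], "angular": [0, 0, -42.5]},
  {"hand": 75, "slide": [-188.5, 216.5, -80], "angular": [0, 0, -42.5]},
])

```text
clock: 6.5
ee_pos: [0.4718, 0.2383, 0.2017]
orientation: [0.399, 0.917, 0.001, 0.001]
force: [-0.0, -0.2, 0.6]
finger_gap: 0.0749
finger_force: 0.0
```

```bash
cat > st.py <<'E'
from h import *
import sys
from scipy.spatial.transform import Rotation as R
s=env.read_state();M=R.from_quat(s['orientation']).as_matrix()
print(s['clock'],'pos',s['ee_pos'],'toolz',M[:,2],'psi',np.degrees(np.arctan2(M[1,1],M[0,1])),'F',s['force'],'gap',s['finger_gap'],'q',s['qpos'])
E
python3 st.py; python3 -c "
from h import *
d=snap('s3')
from m1 import *" >/dev/null; python3 - <<'E'
import sys;sys.path.insert(0,'.')
import os;os.chdir('.')
from h import *
c=load('s3')['side'];f=c['frame'];hsv=cv2.cvtColor(f,cv2.COLOR_RGB2HSV);H,S,V=cv2.split(hsv)
m=((H>10)&(H<20)&(S>50)&(S<140)&(V>150)).astype(np.uint8)
n,l,s,ce=cv2.connectedComponentsWithStats(m)
print([(s[i].tolist(),ce[i].round(1)) for i in range(1,n) if s[i,4]>40 and s[i,1]>240])
print(proj(c,[[.4705,.2383,.093]]))
E
```

```text
6.5 pos [0.4718 0.2383 0.2017] toolz [ 0.0018  0.0006 -1.    ] psi 42.93800562805506 F [-0.0032 -0.1775  0.6371] gap 0.07492171561045889 q [-0.9215  0.3294  0.4764  1.9193 -0.1853  0.9337  0.393 ]
[([297, 264, 19, 12, 111], array([306.9, 268.5])), ([190, 307, 20, 16, 156], array([200.1, 314. ]))]
[[273.7069 276.2609]]
```

Emit:
move_arm([
  {"hand": 75, "slide": [-1, 0, -40], "angular": [0, 0, 0]},
  {"hand": 75, "slide": [-1, 0, -80], "angular": [0, 0, 0]},
  {"hand": 75, "slide": [-1, 0, -105], "angular": [0, 0, 0]},
  {"hand": 75, "slide": [-1, 0, -115], "angular": [0, 0, 0]},
  {"hand": 75, "slide": [-1, 0, -115], "angular": [0, 0, 0]},
  {"hand": 40, "slide": [-1, 0, -115], "angular": [0, 0, 0]},
  {"hand": 40, "slide": [-1, 0, -115], "angular": [0, 0, 0]},
  {"hand": 40, "slide": [-1, 0, -115], "angular": [0, 0, 0]},
  {"hand": 40, "slide": [-1, 0, -115], "angular": [0, 0, 0]},
  {"hand": 40, "slide": [-1, 0, -115], "angular": [0, 0, 0]},
], grip_force=50)

```text
clock: 7.6
ee_pos: [0.4702, 0.2393, 0.087]
orientation: [0.399, 0.917, 0.001, 0.001]
force: [-1.4, -1.8, 8.5]
finger_gap: 0.0508
finger_force: 50.5
```

Emit:
move_arm([
  {"hand": 40, "slide": [0, 0, 40], "angular": [0, 0, 0]},
  {"hand": 40, "slide": [0, 0, 85], "angular": [0, 0, 0]},
  {"hand": 40, "slide": [0, 0, 130], "angular": [0, 0, -4]},
  {"hand": 40, "slide": [15, -10, 170], "angular": [0, 0, -8]},
  {"hand": 40, "slide": [40, -45, 185], "angular": [0, 0, -16]},
  {"hand": 40, "slide": [65, -85, 185], "angular": [0, 0, -24]},
  {"hand": 40, "slide": [90, -125, 185], "angular": [0, 0, -32]},
  {"hand": 40, "slide": [115, -165, 185], "angular": [0, 0, -40]},
  {"hand": 40, "slide": [140, -205, 185], "angular": [0, 0, -47.6]},
  {"hand": 40, "slide": [165, -245, 185], "angular": [0, 0, -47.6]},
  {"hand": 40, "slide": [180, -290, 185], "angular": [0, 0, -47.6]},
  {"hand": 40, "slide": [183, -335, 185], "angular": [0, 0, -47.6]},
  {"hand": 40, "slide": [180, -380, 185], "angular": [0, 0, -47.6]},
  {"hand": 40, "slide": [177, -425, 185], "angular": [0, 0, -47.6]},
  {"hand": 40, "slide": [174, -465, 185], "angular": [0, 0, -47.6]},
  {"hand": 40, "slide": [173, -491, 185], "angular": [0, 0, -47.6]},
  {"hand": 40, "slide": [173, -491, 185], "angular": [0, 0, -47.6]},
  {"hand": 40, "slide": [173, -491, 185], "angular": [0, 0, -47.6]},
  {"hand": 40, "slide": [173, -491, 185], "angular": [0, 0, -47.6]},
])

```text
clock: 9.5
ee_pos: [0.6428, -0.2508, 0.2709]
orientation: [0.734, 0.679, 0.0, 0.0]
force: [0.6, -0.3, -1.3]
finger_gap: 0.0506
finger_force: 52.8
```

```bash
python3 st.py
```

```text
9.5 pos [ 0.6428 -0.2508  0.2709] toolz [ 0.0008  0.0005 -1.    ] psi -4.49773804514516 F [ 0.5881 -0.3485 -1.307 ] gap 0.050612614826604944 q [-0.1336  0.6153  0.7225  1.4315 -0.4149  1.2496  0.5498]
```

Emit:
move_arm([
  {"hand": 40, "slide": [0.5, -2, -45], "angular": [0, 0, 0]},
  {"hand": 40, "slide": [0.5, -2, -90], "angular": [0, 0, 0]},
  {"hand": 40, "slide": [0.5, -2, -130], "angular": [0, 0, 0]},
  {"hand": 40, "slide": [0.5, -2, -155], "angular": [0, 0, 0]},
  {"hand": 40, "slide": [0.5, -2, -166], "angular": [0, 0, 0]},
  {"hand": 40, "slide": [0.5, -2, -171], "angular": [0, 0, 0]},
  {"hand": 40, "slide": [0.5, -2, -172], "angular": [0, 0, 0]},
  {"hand": 40, "slide": [0.5, -2, -172], "angular": [0, 0, 0]},
])

```text
clock: 10.3
ee_pos: [0.6437, -0.254, 0.0997]
orientation: [0.735, 0.678, 0.0, 0.001]
force: [-0.7, 0.4, -0.6]
finger_gap: 0.0502
finger_force: 53.0
```

```bash
python3 st.py
```

```text
10.3 pos [ 0.6437 -0.254   0.0997] toolz [ 0.0018 -0.0005 -1.    ] psi -4.547434157748149 F [-0.6957  0.4213 -0.5605] gap 0.05017558355772958 q [-0.0787  0.7863  0.6279  1.5576 -0.5283  0.9707  0.6334]
```

Emit:
move_arm([
  {"hand": 40, "slide": [0, 0, -1.5], "angular": [0, 0, 0]},
  {"hand": 52, "slide": [0, 0, -1], "angular": [0, 0, 0]},
  {"hand": 60, "slide": [0, 0, 0], "angular": [0, 0, 0]},
  {"hand": 68, "slide": [0, 0, 0], "angular": [0, 0, 0]},
  {"hand": 68, "slide": [0, 0, 0], "angular": [0, 0, 0]},
  {"hand": 68, "slide": [0, 0, 20], "angular": [0, 0, 0]},
  {"hand": 68, "slide": [0, 0, 60], "angular": [0, 0, 0]},
  {"hand": 68, "slide": [0, 0, 105], "angular": [0, 0, 0]},
  {"hand": 68, "slide": [0, 0, 150], "angular": [0, 0, 0]},
  {"hand": 68, "slide": [0, 15, 180], "angular": [0, 0, 0]},
  {"hand": 68, "slide": [0, 60, 190], "angular": [0, 0, 4]},
  {"hand": 68, "slide": [0, 105, 190], "angular": [0, 0, 9]},
  {"hand": 68, "slide": [0, 150, 190], "angular": [0, 0, 14]},
  {"hand": 68, "slide": [-25, 190, 190], "angular": [0, 0, 17]},
  {"hand": 68, "slide": [-55, 230, 190], "angular": [0, 0, 17]},
  {"hand": 68, "slide": [-85, 270, 190], "angular": [0, 0, 17]},
  {"hand": 68, "slide": [-115, 310, 190], "angular": [0, 0, 17]},
  {"hand": 68, "slide": [-145, 350, 180], "angular": [0, 0, 17]},
  {"hand": 68, "slide": [-175, 390, 165], "angular": [0, 0, 17]},
  {"hand": 68, "slide": [-205, 430, 150], "angular": [0, 0, 17]},
])

```text
clock: 12.3
ee_pos: [0.4396, 0.1732, 0.2497]
orientation: [0.626, 0.78, 0.001, -0.0]
force: [1.6, 0.2, -0.7]
finger_gap: 0.068
finger_force: 0.0
```

```bash
python3 -c "
from h import *
d=snap('s4')
f=d['side']['frame'][120:370,150:450,::-1]
cv2.imwrite('pics/s4c.png',cv2.resize(f,None,fx=2.4,fy=2.4,interpolation=cv2.INTER_CUBIC))"; python3 st.py
```

```text
12.4 pos [0.4371 0.1763 0.2483] toolz [-0.0031  0.0003 -1.    ] psi 12.84580026680314 F [ 0.2741 -0.6258  0.643 ] gap 0.06793485934454858 q [-0.9859  0.1635  0.5973  2.0028 -0.1102  1.0087 -0.1115]
```

View pics/s4c.png

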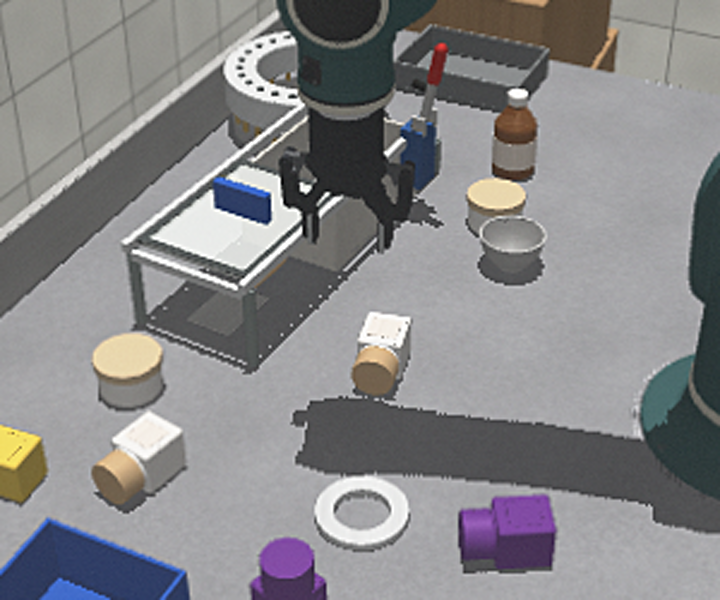

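The crop shows jar_a's place empty, jar_c lying at crop (383,350) and jar_b at (140,460), both unmoved; the gripper is clear. I tilt and go to the pre-grasp for jar_c.

Emit:
move_arm([
  {"hand": 75, "slide": [0, 0, -10], "angular": [-7, -1.6, 0]},
  {"hand": 75, "slide": [-5, 0, -30], "angular": [-14, -3.1, 0]},
  {"hand": 75, "slide": [-10, 0, -60], "angular": [-21, -4.7, 0]},
  {"hand": 75, "slide": [-15, -4, -100], "angular": [-29.3, -6.5, 0]},
  {"hand": 75, "slide": [-20, -4, -137], "angular": [-29.3, -6.5, 0]},
  {"hand": 75, "slide": [-20, -4, -137], "angular": [-29.3, -6.5, 0]},
  {"hand": 75, "slide": [-20, -4, -137], "angular": [-29.3, -6.5, 0]},
])

```text
clock: 13.1
ee_pos: [0.4217, 0.1673, 0.1138]
orientation: [0.605, 0.753, -0.162, 0.202]
force: [0.4, -0.6, 0.7]
finger_gap: 0.0745
finger_force: 0.0
```

```bash
python3 st.py
```

```text
13.1 pos [0.4217 0.1673 0.1138] toolz [ 0.1078 -0.4889 -0.8657] psi 12.372875628064865 F [ 0.4289 -0.5923  0.6857] gap 0.07448709033323182 q [-1.2076  0.5219  0.5881  2.0751  0.2522  0.8675 -0.6222]
```

Emit:
move_arm([
  {"hand": 75, "slide": [4, -18, -32], "angular": [0, 0, 0]},
  {"hand": 75, "slide": [8, -34, -60], "angular": [0, 0, 0]},
  {"hand": 75, "slide": [10, -43.5, -77], "angular": [0, 0, 0]},
  {"hand": 75, "slide": [10, -43.5, -77], "angular": [0, 0, 0]},
  {"hand": 75, "slide": [10, -43.5, -77], "angular": [0, 0, 0]},
])

```text
clock: 13.6
ee_pos: [0.4322, 0.1249, 0.0377]
orientation: [0.606, 0.752, -0.161, 0.202]
force: [-0.1, -0.2, 0.1]
finger_gap: 0.0747
finger_force: 0.0
```

```bash
python3 st.py
```

```text
13.6 pos [0.4322 0.1249 0.0377] toolz [ 0.1093 -0.4867 -0.8667] psi 12.356002737105088 F [-0.1412 -0.2473  0.0766] gap 0.0747272419822243 q [-1.1074  0.6657  0.5616  2.1275  0.2392  0.6517 -0.6038]
```

Emit:
move_arm([
  {"hand": 75, "slide": [-3, 2.5, -4], "angular": [0, 0, 0]},
  {"hand": 60, "slide": [-3, 2.5, -4], "angular": [0, 0, 0]},
  {"hand": 40, "slide": [-3, 2.5, -4], "angular": [0, 0, 0]},
  {"hand": 40, "slide": [-3, 2.5, -4], "angular": [0, 0, 0]},
  {"hand": 40, "slide": [-3, 2.5, -4], "angular": [0, 0, 0]},
  {"hand": 40, "slide": [-3, 2.5, -4], "angular": [0, 0, 0]},
  {"hand": 40, "slide": [-3, 2.5, -4], "angular": [0, 0, 0]},
], grip_force=70)

```text
clock: 14.3
ee_pos: [0.4282, 0.1277, 0.0325]
orientation: [0.605, 0.753, -0.161, 0.202]
force: [-4.6, 6.2, 15.6]
finger_gap: 0.0506
finger_force: 69.5
```

```bash
python3 st.py
```

```text
14.3 pos [0.4282 0.1277 0.0325] toolz [ 0.1091 -0.4876 -0.8662] psi 12.468748575577264 F [-4.6168  6.2353 15.583 ] gap 0.05064067420115633 q [-1.1143  0.6753  0.5569  2.1309  0.2353  0.6444 -0.612 ]
```

Emit:
move_arm([
  {"hand": 40, "slide": [0, 0, 30], "angular": [0, 0, 0]},
  {"hand": 40, "slide": [0, 0, 70], "angular": [0, 0, 0]},
  {"hand": 40, "slide": [0, 0, 100], "angular": [7.8, 1.7, 0]},
  {"hand": 40, "slide": [0, 0, 100], "angular": [15.6, 3.5, 0]},
  {"hand": 40, "slide": [0, 0, 100], "angular": [23.4, 5.2, 0]},
  {"hand": 40, "slide": [0, 0, 100], "angular": [31.2, 7, 0]},
  {"hand": 40, "slide": [0, 0, 100], "angular": [39, 8.7, 0]},
  {"hand": 40, "slide": [0, 0, 100], "angular": [46.8, 10.4, 0]},
  {"hand": 40, "slide": [0, 0, 100], "angular": [54.6, 12.2, 0]},
  {"hand": 40, "slide": [0, 0, 100], "angular": [62.4, 13.9, 0]},
  {"hand": 40, "slide": [0, 0, 100], "angular": [70.2, 15.7, 0]},
  {"hand": 40, "slide": [0, 0, 100], "angular": [78, 17.4, 0]},
  {"hand": 40, "slide": [0, 0, 100], "angular": [85.8, 19.1, 0]},
  {"hand": 40, "slide": [0, 0, 100], "angular": [87.8, 19.6, 0]},
  {"hand": 40, "slide": [0, 0, 100], "angular": [87.8, 19.6, 0]},
  {"hand": 40, "slide": [0, 0, 100], "angular": [87.8, 19.6, 0]},
])

```text
clock: 15.9
ee_pos: [0.428, 0.1274, 0.1321]
orientation: [0.542, 0.676, 0.311, -0.39]
force: [-0.3, -0.0, -1.0]
finger_gap: 0.0502
finger_force: 74.1
```

```bash
python3 st.py
```

```text
15.9 pos [0.428  0.1274 0.1321] toolz [-0.19    0.8428 -0.5035] psi 12.629252749762202 F [-0.3106 -0.0228 -0.9855] gap 0.05020483865212163 q [ 0.0544  0.6212  0.1387  2.0783 -1.046   1.315   1.1734]
```

Emit:
move_arm([
  {"hand": 40, "slide": [0, 0, -25], "angular": [0, 0, 0]},
  {"hand": 40, "slide": [0, 0, -42], "angular": [0, 0, 0]},
  {"hand": 40, "slide": [0, 0, -47], "angular": [0, 0, 0]},
  {"hand": 40, "slide": [0, 0, -47], "angular": [0, 0, 0]},
  {"hand": 40, "slide": [0, 0, -47], "angular": [0, 0, 0]},
])

```text
clock: 16.4
ee_pos: [0.4282, 0.1273, 0.0856]
orientation: [0.542, 0.676, 0.311, -0.39]
force: [-0.0, 0.8, -1.8]
finger_gap: 0.05
finger_force: 74.1
```

```bash
python3 -c "
from h import *
d=snap('s5')
for n,X in(('side',(.43,.13,.05)),('top',(.43,.13,.05))):
    u,v=proj(d[n],[X])[0].astype(int); f=d[n]['frame'][v-50:v+50,u-65:u+65,::-1]
    cv2.imwrite(f'pics/s5{n}.png',cv2.resize(f,None,fx=3,fy=3,interpolation=cv2.INTER_CUBIC))
cv2.imwrite('pics/s5.png',np.hstack([cv2.imread('pics/s5side.png'),cv2.imread('pics/s5top.png')]))
"; python3 st.py
```

```text
16.5 pos [0.4282 0.1271 0.0855] toolz [-0.1892  0.8441 -0.5017] psi 12.58653815681942 F [-0.6014 -0.0996 -1.6293] gap 0.04999361832997764 q [ 0.0675  0.7196  0.124   2.0691 -1.0762  1.2715  1.2545]
```

View pics/s5.png

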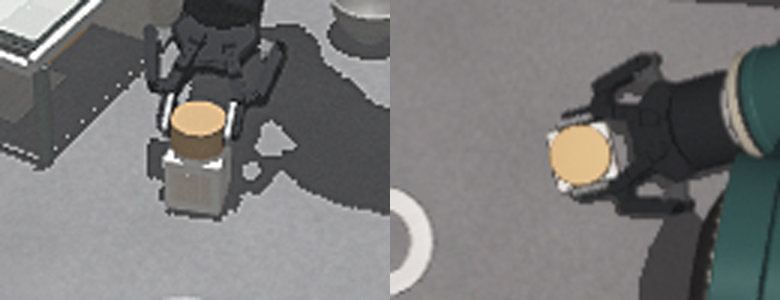

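The crop shows jar_c upright in the gripper, cap up, its base just above the table. I lower it the last millimetres, release, back out along the tool and turn the tool down again.

Emit:
move_arm([
  {"hand": 40, "slide": [0, 0, -2.5], "angular": [0, 0, 0]},
  {"hand": 40, "slide": [0, 0, -2.5], "angular": [0, 0, 0]},
  {"hand": 55, "slide": [0, 0, -2], "angular": [0, 0, 0]},
  {"hand": 65, "slide": [0, 0, -2], "angular": [0, 0, 0]},
  {"hand": 75, "slide": [0, 0, -2], "angular": [0, 0, 0]},
  {"hand": 75, "slide": [0, 0, -2], "angular": [0, 0, 0]},
  {"hand": 75, "slide": [4, -17, 8], "angular": [0, 0, 0]},
  {"hand": 75, "slide": [11, -50, 30], "angular": [0, 0, 0]},
  {"hand": 75, "slide": [19, -84, 55], "angular": [0, 0, 0]},
  {"hand": 75, "slide": [19, -84, 95], "angular": [-7.3, -1.6, 0]},
  {"hand": 75, "slide": [19, -84, 130], "angular": [-14.6, -3.3, 0]},
  {"hand": 75, "slide": [15, -70, 145], "angular": [-22, -4.9, 0]},
  {"hand": 75, "slide": [10, -50, 145], "angular": [-29.3, -6.5, 0]},
  {"hand": 75, "slide": [5, -20, 145], "angular": [-36.6, -8.2, 0]},
  {"hand": 75, "slide": [0, 0, 145], "angular": [-44, -9.8, 0]},
  {"hand": 75, "slide": [-1, 5, 145], "angular": [-51.3, -11.4, 0]},
  {"hand": 75, "slide": [-1, 5, 145], "angular": [-58.6, -13.1, 0]},
  {"hand": 75, "slide": [-1, 5, 145], "angular": [-58.6, -13.1, 0]},
  {"hand": 75, "slide": [-1, 5, 145], "angular": [-58.6, -13.1, 0]},
  {"hand": 75, "slide": [-1, 5, 145], "angular": [-58.6, -13.1, 0]},
])

```text
clock: 18.5
ee_pos: [0.427, 0.1311, 0.2296]
orientation: [0.627, 0.779, -0.0, -0.0]
force: [-0.2, 0.4, -0.3]
finger_gap: 0.0748
finger_force: 0.0
```

```bash
python3 st.py; cat > cap.py <<'E'
from h import *
import sys
d=snap(sys.argv[1])
for n,c in d.items():
    H,S,V=cv2.split(cv2.cvtColor(c['frame'],cv2.COLOR_RGB2HSV))
    m=((H>10)&(H<20)&(S>50)&(S<140)&(V>150)).astype(np.uint8)
    k,l,s,ce=cv2.connectedComponentsWithStats(m)
    for i in range(1,k):
        if s[i,4]>60 and s[i,1]>(130 if n=='top' else 200): print(n,s[i],ce[i].round(1),onplane(c,[ce[i]],.093)[0])
E
python3 cap.py s6
```

```text
18.5 pos [0.427  0.1311 0.2296] toolz [-0.0012 -0.0002 -1.    ] psi 12.361592467843742 F [-0.1647  0.3894 -0.289 ] gap 0.074822677839288 q [-0.5548  0.1233  0.2028  2.0678 -0.0306  0.9545 -0.12  ]
side [190 307  20  16 155] [200.1 314. ] [0.5656 0.4399 0.093 ]
side [138 409  48  15  82] [158.6 417. ] [0.475 0.726 0.093]
top [422 138  20  20 303] [431.4 147.6] [ 0.6456 -0.2567  0.093 ]
top [172 161  13  16 149] [178.  168.3] [0.5971 0.3924 0.093 ]
top [ 56 179  18  19 255] [ 64.2 187.7] [0.5533 0.7006 0.093 ]
top [ 88 179  39  48 781] [106.9 202.2] [0.5129 0.5807 0.093 ]
top [ 67 194  27  33 510] [ 80.2 209.8] [0.4944 0.6542 0.093 ]
top [ 54 209  10  19 156] [ 57.9 217.5] [0.4751 0.717  0.093 ]
top [420 217  31  32 733] [434.9 232.5] [ 0.4277 -0.2613  0.093 ]
```

```bash
python3 - <<'E'
from h import *
c=load('s6')['side'];u,v=proj(c,[[.427,.1324,.093]])[0];print(u,v)
H,S,V=cv2.split(cv2.cvtColor(c['frame'],cv2.COLOR_RGB2HSV))
m=((H>8)&(H<22)&(S>70)&(V>60)).astype(np.uint8)
k,l,s,ce=cv2.connectedComponentsWithStats(m)
for i in range(1,k):
    if s[i,4]>40 and abs(ce[i,0]-u)<40 and abs(ce[i,1]-v)<50: print(s[i],ce[i])
X=np.array([.427,.1324,0]);a=np.linspace(0,2*np.pi,12)
for z in(.06,.093):
  p=proj(c,np.c_[X[0]+.026*np.cos(a),X[1]+.026*np.sin(a),np.full(12,z)]);print(p.min(0),p.max(0))
E
```

```text
305.8919655383945 258.0189659821591
[297 253  18  19 301] [305.5083 262.1429]
[296.5557 261.5582] [315.1795 273.1829]
[296.4474 252.2277] [315.3095 263.7462]
```

Emit:
move_arm([
  {"hand": 75, "slide": [0, 1, -45], "angular": [0, 0, 0]},
  {"hand": 75, "slide": [0, 1, -90], "angular": [0, 0, 0]},
  {"hand": 75, "slide": [0, 1, -130], "angular": [0, 0, 0]},
  {"hand": 75, "slide": [0, 1, -143], "angular": [0, 0, 0]},
  {"hand": 75, "slide": [0, 1, -143], "angular": [0, 0, 0]},
  {"hand": 40, "slide": [0, 1, -143], "angular": [0, 0, 0]},
  {"hand": 40, "slide": [0, 1, -143], "angular": [0, 0, 0]},
  {"hand": 40, "slide": [0, 1, -143], "angular": [0, 0, 0]},
  {"hand": 40, "slide": [0, 1, -143], "angular": [0, 0, 0]},
  {"hand": 40, "slide": [0, 1, -143], "angular": [0, 0, 0]},
], grip_force=50)

```text
clock: 19.6
ee_pos: [0.4277, 0.1328, 0.0881]
orientation: [0.627, 0.779, 0.0, 0.001]
force: [-1.1, -1.7, 7.7]
finger_gap: 0.0508
finger_force: 51.5
```

Emit:
move_arm([
  {"hand": 40, "slide": [0, 0, 40], "angular": [0, 0, 0]},
  {"hand": 40, "slide": [0, 0, 85], "angular": [0, 0, 0]},
  {"hand": 40, "slide": [0, 0, 130], "angular": [0, 0, 0]},
  {"hand": 40, "slide": [15, -20, 165], "angular": [0, 0, -4]},
  {"hand": 40, "slide": [38, -55, 185], "angular": [0, 0, -9]},
  {"hand": 40, "slide": [65, -95, 185], "angular": [0, 0, -14]},
  {"hand": 40, "slide": [92, -135, 185], "angular": [0, 0, -17]},
  {"hand": 40, "slide": [120, -175, 185], "angular": [0, 0, -17]},
  {"hand": 40, "slide": [147, -215, 185], "angular": [0, 0, -17]},
  {"hand": 40, "slide": [174, -255, 185], "angular": [0, 0, -17]},
  {"hand": 40, "slide": [201, -292, 185], "angular": [0, 0, -17]},
  {"hand": 40, "slide": [221.5, -319.5, 185], "angular": [0, 0, -17]},
  {"hand": 40, "slide": [221.5, -319.5, 185], "angular": [0, 0, -17]},
  {"hand": 40, "slide": [221.5, -319.5, 185], "angular": [0, 0, -17]},
  {"hand": 40, "slide": [221.5, -319.5, 185], "angular": [0, 0, -17]},
])

```text
clock: 21.1
ee_pos: [0.6483, -0.1858, 0.2725]
orientation: [0.734, 0.679, -0.0, 0.0]
force: [-0.0, 0.9, -1.5]
finger_gap: 0.0509
finger_force: 53.2
```

```bash
python3 st.py
```

```text
21.1 pos [ 0.6483 -0.1858  0.2725] toolz [ 0.0001 -0.001  -1.    ] psi -4.516034789652937 F [-0.0206  0.9205 -1.5256] gap 0.050948345050844196 q [-0.0579  0.5197  0.4266  1.4684 -0.2212  1.201   0.3201]
```

Emit:
move_arm([
  {"hand": 40, "slide": [0, -1, -45], "angular": [0, 0, 0]},
  {"hand": 40, "slide": [0, -1, -90], "angular": [0, 0, 0]},
  {"hand": 40, "slide": [0, -1, -130], "angular": [0, 0, 0]},
  {"hand": 40, "slide": [0, -1, -155], "angular": [0, 0, 0]},
  {"hand": 40, "slide": [0, -1, -167], "angular": [0, 0, 0]},
  {"hand": 40, "slide": [0, -1, -171], "angular": [0, 0, 0]},
  {"hand": 40, "slide": [0, -1, -172.5], "angular": [0, 0, 0]},
  {"hand": 40, "slide": [0, -1, -172.5], "angular": [0, 0, 0]},
  {"hand": 52, "slide": [0, -1, -172.5], "angular": [0, 0, 0]},
  {"hand": 60, "slide": [0, -1, -172], "angular": [0, 0, 0]},
  {"hand": 68, "slide": [0, -1, -172], "angular": [0, 0, 0]},
  {"hand": 68, "slide": [0, -1, -172], "angular": [0, 0, 0]},
  {"hand": 68, "slide": [0, -1, -140], "angular": [0, 0, 0]},
  {"hand": 68, "slide": [0, -1, -95], "angular": [0, 0, 0]},
  {"hand": 68, "slide": [0, -1, -50], "angular": [0, 0, 0]},
  {"hand": 68, "slide": [0, -1, -10], "angular": [0, 0, 0]},
  {"hand": 68, "slide": [0, 0, 0], "angular": [0, 0, 0]},
  {"hand": 68, "slide": [0, 0, 0], "angular": [0, 0, 0]},
])

```text
clock: 22.9
ee_pos: [0.6491, -0.1867, 0.2736]
orientation: [0.735, 0.678, 0.0, 0.002]
force: [0.0, -0.4, -1.0]
finger_gap: 0.0682
finger_force: 0.0
```

```bash
python3 st.py; python3 cap.py s7
```

```text
22.9 pos [ 0.6491 -0.1867  0.2736] toolz [ 0.0023 -0.002  -1.    ] psi -4.550875863364159 F [ 0.0457 -0.4109 -1.0252] gap 0.06821832020720522 q [-0.0587  0.5198  0.4296  1.4663 -0.2225  1.2011  0.3213]
side [189 260  29  18 106] [203.7 271.3] [0.648  0.2998 0.093 ]
side [190 307  19  16 148] [199.9 313.7] [0.5665 0.4394 0.093 ]
side [147 372  65  24 632] [176.3 383.4] [0.4927 0.6396 0.093 ]
side [120 397  70  27 717] [151.  411.3] [0.4972 0.7217 0.093 ]
top [172 161  13  16 166] [177.9 168.4] [0.597  0.3926 0.093 ]
top [ 56 179  38  48 769] [ 74.9 202.4] [0.514  0.6695 0.093 ]
top [ 88 179  39  48 790] [107.  202.3] [0.5127 0.5804 0.093 ]
top [ 54 209  10  19 157] [ 58.  217.6] [0.475  0.7169 0.093 ]
top [432 217  19  31  64] [444.  229.6] [ 0.4348 -0.285   0.093 ]
```

Emit:
move_arm([
  {"hand": 75, "slide": [-3, 45, 0], "angular": [0, 0, -2]},
  {"hand": 75, "slide": [-6, 93, 0], "angular": [0, 0, -5.5]},
  {"hand": 75, "slide": [-9, 141, 0], "angular": [0, 0, -5.5]},
  {"hand": 75, "slide": [-12, 189, 0], "angular": [0, 0, -5.5]},
  {"hand": 75, "slide": [-15, 237, 0], "angular": [0, 0, -5.5]},
  {"hand": 75, "slide": [-18, 285, 0], "angular": [0, 0, -5.5]},
  {"hand": 75, "slide": [-21, 333, 0], "angular": [0, 0, -5.5]},
  {"hand": 75, "slide": [-24, 381, 0], "angular": [0, 0, -5.5]},
  {"hand": 75, "slide": [-27, 429, 0], "angular": [0, 0, -5.5]},
  {"hand": 75, "slide": [-30, 477, 0], "angular": [0, 0, -5.5]},
  {"hand": 75, "slide": [-33, 525, 0], "angular": [0, 0, -5.5]},
  {"hand": 75, "slide": [-36, 573, -10], "angular": [0, 0, -5.5]},
  {"hand": 75, "slide": [-38, 615, -20], "angular": [0, 0, -5.5]},
  {"hand": 75, "slide": [-38, 637, -20], "angular": [0, 0, -5.5]},
  {"hand": 75, "slide": [-38, 637, -20], "angular": [0, 0, -5.5]},
  {"hand": 75, "slide": [-38, 637, -20], "angular": [0, 0, -5.5]},
  {"hand": 75, "slide": [-38, 637, -20], "angular": [0, 0, -5.5]},
])

```text
clock: 24.7
ee_pos: [0.6109, 0.4489, 0.2509]
orientation: [0.767, 0.642, -0.001, 0.001]
force: [-0.6, -0.1, 0.1]
finger_gap: 0.075
finger_force: 0.0
```

Emit:
move_arm([
  {"hand": 75, "slide": [0, 0, -20], "angular": [-7, 1.2, 0]},
  {"hand": 75, "slide": [0, 0, -45], "angular": [-14, 2.4, 0]},
  {"hand": 75, "slide": [0, 0, -70], "angular": [-21, 3.7, 0]},
  {"hand": 75, "slide": [0, 0, -100], "angular": [-28, 4.9, 0]},
  {"hand": 75, "slide": [0, 0, -130], "angular": [-29.5, 5.2, 0]},
  {"hand": 75, "slide": [0, 0, -140], "angular": [-29.5, 5.2, 0]},
  {"hand": 75, "slide": [0, 0, -140], "angular": [-29.5, 5.2, 0]},
  {"hand": 75, "slide": [0, 0, -140], "angular": [-29.5, 5.2, 0]},
  {"hand": 75, "slide": [0, 0, -140], "angular": [-29.5, 5.2, 0]},
])

```text
clock: 25.6
ee_pos: [0.6116, 0.4502, 0.1148]
orientation: [0.741, 0.62, -0.197, 0.166]
force: [-0.7, 0.3, -0.4]
finger_gap: 0.0751
finger_force: 0.0
```

```bash
python3 st.py; python3 cap.py s8 | grep top
```

```text
25.6 pos [0.6116 0.4502 0.1148] toolz [-0.0855 -0.4905 -0.8672] psi -10.115271265885651 F [-0.7169  0.2828 -0.4048] gap 0.07511650468708117 q [-0.9497  1.0716  0.392   0.9325 -0.0093  1.581  -0.858 ]
top [395 136  20  20 312] [404.9 145.3] [ 0.6512 -0.188   0.093 ]
top [422 138  20  20 308] [431.4 147.6] [ 0.6455 -0.2567  0.093 ]
top [172 160  13  18 169] [177.9 168.4] [0.5969 0.3925 0.093 ]
top [ 54 209  10  19 157] [ 58.  217.6] [0.475  0.7169 0.093 ]
top [420 217  31  31  95] [435.9 230.1] [ 0.4336 -0.2639  0.093 ]
```

Emit:
move_arm([
  {"hand": 75, "slide": [-3.5, -18, -33], "angular": [0, 0, 0]},
  {"hand": 75, "slide": [-7, -35, -64], "angular": [0, 0, 0]},
  {"hand": 75, "slide": [-8.5, -44, -80.5], "angular": [0, 0, 0]},
  {"hand": 75, "slide": [-8.5, -44, -80.5], "angular": [0, 0, 0]},
  {"hand": 75, "slide": [-8.5, -44, -80.5], "angular": [0, 0, 0]},
  {"hand": 60, "slide": [-8.5, -44, -80.5], "angular": [0, 0, 0]},
  {"hand": 40, "slide": [-8.5, -44, -80.5], "angular": [0, 0, 0]},
  {"hand": 40, "slide": [-8.5, -44, -80.5], "angular": [0, 0, 0]},
  {"hand": 40, "slide": [-8.5, -44, -80.5], "angular": [0, 0, 0]},
  {"hand": 40, "slide": [-8.5, -44, -80.5], "angular": [0, 0, 0]},
  {"hand": 40, "slide": [-8.5, -44, -80.5], "angular": [0, 0, 0]},
], grip_force=70)

```text
clock: 26.8
ee_pos: [0.6026, 0.4074, 0.0331]
orientation: [0.74, 0.621, -0.198, 0.167]
force: [-2.5, 1.6, 7.8]
finger_gap: 0.0497
finger_force: 70.9
```

```bash
python3 st.py
```

```text
26.8 pos [0.6026 0.4074 0.0331] toolz [-0.0856 -0.4919 -0.8664] psi -10.031460684431854 F [-2.4974  1.6272  7.7633] gap 0.04967228298994213 q [-0.9438  1.0921  0.3845  1.0959 -0.0078  1.3976 -0.8605]
```

Emit:
move_arm([
  {"hand": 40, "slide": [0, 0, 30], "angular": [0, 0, 0]},
  {"hand": 40, "slide": [0, 0, 75], "angular": [0, 0, 0]},
  {"hand": 40, "slide": [-25, -40, 100], "angular": [0, 0, 5]},
  {"hand": 40, "slide": [-50, -80, 100], "angular": [0, 0, 10]},
  {"hand": 40, "slide": [-75, -120, 100], "angular": [0, 0, 15]},
  {"hand": 40, "slide": [-100, -160, 100], "angular": [0, 0, 20]},
  {"hand": 40, "slide": [-125, -200, 100], "angular": [0, 0, 22.6]},
  {"hand": 40, "slide": [-150, -240, 100], "angular": [0, 0, 22.6]},
  {"hand": 40, "slide": [-174.5, -280, 100], "angular": [0, 0, 22.6]},
  {"hand": 40, "slide": [-174.5, -280, 100], "angular": [0, 0, 22.6]},
  {"hand": 40, "slide": [-174.5, -280, 100], "angular": [0, 0, 22.6]},
])

```text
clock: 27.9
ee_pos: [0.4277, 0.1266, 0.1321]
orientation: [0.605, 0.753, -0.161, 0.202]
force: [0.4, 0.7, -1.8]
finger_gap: 0.0499
finger_force: 73.2
```

Emit:
move_arm([
  {"hand": 40, "slide": [0, 0, 0], "angular": [7.8, 1.7, 0]},
  {"hand": 40, "slide": [0, 0, 0], "angular": [15.6, 3.5, 0]},
  {"hand": 40, "slide": [0, 0, 0], "angular": [23.4, 5.2, 0]},
  {"hand": 40, "slide": [0, 0, 0], "angular": [31.2, 7, 0]},
  {"hand": 40, "slide": [0, 0, 0], "angular": [39, 8.7, 0]},
  {"hand": 40, "slide": [0, 0, 0], "angular": [46.8, 10.4, 0]},
  {"hand": 40, "slide": [0, 0, 0], "angular": [54.6, 12.2, 0]},
  {"hand": 40, "slide": [0, 0, 0], "angular": [62.4, 13.9, 0]},
  {"hand": 40, "slide": [0, 0, 0], "angular": [70.2, 15.7, 0]},
  {"hand": 40, "slide": [0, 0, 0], "angular": [78, 17.4, 0]},
  {"hand": 40, "slide": [0, 0, 0], "angular": [85.8, 19.1, 0]},
  {"hand": 40, "slide": [0, 0, 0], "angular": [87.8, 19.6, 0]},
  {"hand": 40, "slide": [0, 0, 0], "angular": [87.8, 19.6, 0]},
  {"hand": 40, "slide": [0, 0, 0], "angular": [87.8, 19.6, 0]},
])

```text
clock: 29.3
ee_pos: [0.4279, 0.1269, 0.1315]
orientation: [0.542, 0.677, 0.311, -0.389]
force: [0.6, -0.4, -1.4]
finger_gap: 0.0495
finger_force: 73.2
```

```bash
python3 st.py
```

```text
29.3 pos [0.4279 0.1269 0.1315] toolz [-0.1894  0.8426 -0.5041] psi 12.662333127173742 F [ 0.6419 -0.4274 -1.3508] gap 0.049501340341388714 q [ 0.1278  0.6172  0.0514  2.0762 -1.0153  1.2767  1.1498]
```

Emit:
move_arm([
  {"hand": 40, "slide": [0, 0, -25], "angular": [0, 0, 0]},
  {"hand": 40, "slide": [0, 0, -42], "angular": [0, 0, 0]},
  {"hand": 40, "slide": [0, 0, -46], "angular": [0, 0, 0]},
  {"hand": 40, "slide": [0, 0, -46], "angular": [0, 0, 0]},
  {"hand": 40, "slide": [0, 0, -46], "angular": [0, 0, 0]},
])

```text
clock: 29.8
ee_pos: [0.4278, 0.1268, 0.0862]
orientation: [0.542, 0.677, 0.312, -0.389]
force: [0.6, 0.1, -0.9]
finger_gap: 0.05
finger_force: 73.2
```

```bash
python3 -c "
from h import *
d=snap('s9')
im=[]
for n in('side','top'):
    u,v=proj(d[n],[(.43,.13,.05)])[0].astype(int); im.append(cv2.resize(d[n]['frame'][v-50:v+50,u-65:u+65,::-1],None,fx=3,fy=3,interpolation=cv2.INTER_CUBIC))
cv2.imwrite('pics/s9.png',np.hstack(im))
"; python3 st.py
```

```text
29.9 pos [0.4278 0.1266 0.086 ] toolz [-0.1888  0.8437 -0.5026] psi 12.629909597609625 F [ 0.0539  0.3202 -1.6054] gap 0.04974853024548545 q [ 0.1368  0.7129  0.0418  2.0682 -1.0413  1.2304  1.2282]
```

View pics/s9.png

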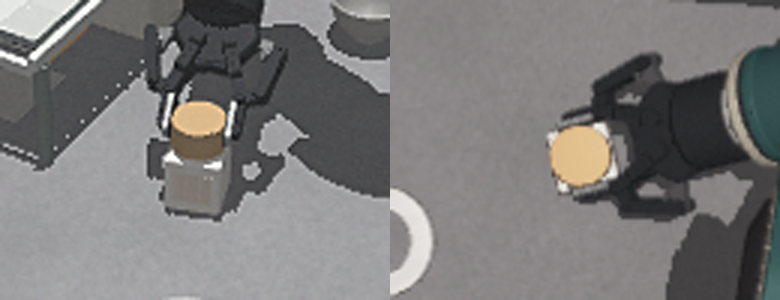

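Jar_b is upright in the gripper in the same way, so I use the same release and retreat.

Emit:
move_arm([
  {"hand": 40, "slide": [0, 0, -2.5], "angular": [0, 0, 0]},
  {"hand": 40, "slide": [0, 0, -2.5], "angular": [0, 0, 0]},
  {"hand": 55, "slide": [0, 0, -2], "angular": [0, 0, 0]},
  {"hand": 65, "slide": [0, 0, -2], "angular": [0, 0, 0]},
  {"hand": 75, "slide": [0, 0, -2], "angular": [0, 0, 0]},
  {"hand": 75, "slide": [0, 0, -2], "angular": [0, 0, 0]},
  {"hand": 75, "slide": [4, -17, 8], "angular": [0, 0, 0]},
  {"hand": 75, "slide": [11, -50, 30], "angular": [0, 0, 0]},
  {"hand": 75, "slide": [19, -84, 55], "angular": [0, 0, 0]},
  {"hand": 75, "slide": [19, -84, 95], "angular": [-7.3, -1.6, 0]},
  {"hand": 75, "slide": [19, -84, 130], "angular": [-14.6, -3.3, 0]},
  {"hand": 75, "slide": [15, -70, 145], "angular": [-22, -4.9, 0]},
  {"hand": 75, "slide": [10, -50, 145], "angular": [-29.3, -6.5, 0]},
  {"hand": 75, "slide": [5, -20, 145], "angular": [-36.6, -8.2, 0]},
  {"hand": 75, "slide": [0, 0, 145], "angular": [-44, -9.8, 0]},
  {"hand": 75, "slide": [-1, 6, 145], "angular": [-51.3, -11.4, 0]},
  {"hand": 75, "slide": [-1, 6, 145], "angular": [-58.6, -13.1, 0]},
  {"hand": 75, "slide": [-1, 6, 145], "angular": [-58.6, -13.1, 0]},
  {"hand": 75, "slide": [-1, 6, 145], "angular": [-58.6, -13.1, 0]},
  {"hand": 75, "slide": [-1, 6, 145], "angular": [-58.6, -13.1, 0]},
])

```text
clock: 31.9
ee_pos: [0.4265, 0.1316, 0.2301]
orientation: [0.626, 0.78, -0.001, 0.0]
force: [-0.5, -0.3, 0.1]
finger_gap: 0.0751
finger_force: 0.0
```

```bash
python3 st.py; python3 - <<'E'
from h import *
c=snap('s10')['side'];u,v=proj(c,[[.427,.1324,.093]])[0]
H,S,V=cv2.split(cv2.cvtColor(c['frame'],cv2.COLOR_RGB2HSV))
m=((H>8)&(H<22)&(S>70)&(V>60)).astype(np.uint8)
k,l,s,ce=cv2.connectedComponentsWithStats(m)
for i in range(1,k):
    if s[i,4]>40 and abs(ce[i,0]-u)<40 and abs(ce[i,1]-v)<50: print(s[i],ce[i])
E
```

```text
31.9 pos [0.4265 0.1316 0.2301] toolz [-0.0007 -0.0009 -1.    ] psi 12.464286776433479 F [-0.5305 -0.3456  0.1322] gap 0.07508119056692213 q [-0.4582  0.1222  0.0965  2.0652 -0.0137  0.9558 -0.137 ]
[297 253  18  19 296] [305.598  262.3818]
```

Emit:
move_arm([
  {"hand": 75, "slide": [0.5, 0.5, -45], "angular": [0, 0, 0]},
  {"hand": 75, "slide": [0.5, 0.5, -90], "angular": [0, 0, 0]},
  {"hand": 75, "slide": [0.5, 0.5, -130], "angular": [0, 0, 0]},
  {"hand": 75, "slide": [0.5, 0.5, -143], "angular": [0, 0, 0]},
  {"hand": 75, "slide": [0.5, 0.5, -143], "angular": [0, 0, 0]},
  {"hand": 40, "slide": [0.5, 0.5, -143], "angular": [0, 0, 0]},
  {"hand": 40, "slide": [0.5, 0.5, -143], "angular": [0, 0, 0]},
  {"hand": 40, "slide": [0.5, 0.5, -143], "angular": [0, 0, 0]},
  {"hand": 40, "slide": [0.5, 0.5, -143], "angular": [0, 0, 0]},
  {"hand": 40, "slide": [0.5, 0.5, -143], "angular": [0, 0, 0]},
], grip_force=50)

```text
clock: 33.0
ee_pos: [0.4277, 0.1328, 0.0886]
orientation: [0.626, 0.78, 0.0, 0.001]
force: [-2.2, -1.5, 9.9]
finger_gap: 0.0504
finger_force: 51.4
```

Emit:
move_arm([
  {"hand": 40, "slide": [0, 0, 40], "angular": [0, 0, 0]},
  {"hand": 40, "slide": [0, 0, 85], "angular": [0, 0, 0]},
  {"hand": 40, "slide": [0, 0, 130], "angular": [0, 0, 0]},
  {"hand": 40, "slide": [15, -17, 165], "angular": [0, 0, -4]},
  {"hand": 40, "slide": [40, -45, 185], "angular": [0, 0, -9]},
  {"hand": 40, "slide": [70, -79, 185], "angular": [0, 0, -14]},
  {"hand": 40, "slide": [100, -113, 185], "angular": [0, 0, -17]},
  {"hand": 40, "slide": [130, -147, 185], "angular": [0, 0, -17]},
  {"hand": 40, "slide": [160, -181, 185], "angular": [0, 0, -17]},
  {"hand": 40, "slide": [190, -215, 185], "angular": [0, 0, -17]},
  {"hand": 40, "slide": [215, -242, 185], "angular": [0, 0, -17]},
  {"hand": 40, "slide": [226.5, -255.5, 185], "angular": [0, 0, -17]},
  {"hand": 40, "slide": [226.5, -255.5, 185], "angular": [0, 0, -17]},
  {"hand": 40, "slide": [226.5, -255.5, 185], "angular": [0, 0, -17]},
  {"hand": 40, "slide": [226.5, -255.5, 185], "angular": [0, 0, -17]},
])

```text
clock: 34.5
ee_pos: [0.6532, -0.1217, 0.2729]
orientation: [0.734, 0.679, -0.0, 0.001]
force: [0.2, 0.3, -1.0]
finger_gap: 0.0504
finger_force: 53.1
```

```bash
python3 st.py
```

```text
34.5 pos [ 0.6532 -0.1217  0.2729] toolz [ 0.0004 -0.0018 -1.    ] psi -4.401260011924366 F [ 0.2284  0.2988 -1.0046] gap 0.050422488009831935 q [-0.0722  0.485   0.299   1.4931 -0.1469  1.185   0.1727]
```

Emit:
move_arm([
  {"hand": 40, "slide": [0, -1.5, -45], "angular": [0, 0, 0]},
  {"hand": 40, "slide": [0, -1.5, -90], "angular": [0, 0, 0]},
  {"hand": 40, "slide": [0, -1.5, -130], "angular": [0, 0, 0]},
  {"hand": 40, "slide": [0, -1.5, -155], "angular": [0, 0, 0]},
  {"hand": 40, "slide": [0, -1.5, -167], "angular": [0, 0, 0]},
  {"hand": 40, "slide": [0, -1.5, -171], "angular": [0, 0, 0]},
  {"hand": 40, "slide": [0, -1.5, -172.5], "angular": [0, 0, 0]},
  {"hand": 40, "slide": [0, -1.5, -172.5], "angular": [0, 0, 0]},
  {"hand": 52, "slide": [0, -1.5, -172.5], "angular": [0, 0, 0]},
  {"hand": 60, "slide": [0, -1.5, -172], "angular": [0, 0, 0]},
  {"hand": 68, "slide": [0, -1.5, -172], "angular": [0, 0, 0]},
  {"hand": 68, "slide": [0, -1.5, -172], "angular": [0, 0, 0]},
  {"hand": 68, "slide": [0, -1.5, -140], "angular": [0, 0, 0]},
  {"hand": 68, "slide": [0, -1.5, -95], "angular": [0, 0, 0]},
  {"hand": 68, "slide": [0, -1.5, -50], "angular": [0, 0, 0]},
  {"hand": 68, "slide": [0, -1.5, -10], "angular": [0, 0, 0]},
  {"hand": 68, "slide": [0, 0, 0], "angular": [0, 0, 0]},
  {"hand": 68, "slide": [0, 0, 0], "angular": [0, 0, 0]},
])

```text
clock: 36.3
ee_pos: [0.6541, -0.1226, 0.2741]
orientation: [0.734, 0.679, 0.0, 0.002]
force: [1.2, -0.1, -0.7]
finger_gap: 0.0681
finger_force: 0.0
```

Emit:
move_arm([
  {"hand": 60, "slide": [1, 15, 0], "angular": [0, 0, 8]},
  {"hand": 60, "slide": [2, 30, 0], "angular": [0, 0, 16]},
  {"hand": 60, "slide": [3, 50, 0], "angular": [0, 0, 24]},
  {"hand": 60, "slide": [4, 70, 0], "angular": [0, 0, 32]},
  {"hand": 60, "slide": [5, 90, 0], "angular": [0, 0, 40]},
  {"hand": 60, "slide": [6, 110, 0], "angular": [0, 0, 48]},
  {"hand": 60, "slide": [7, 130, 0], "angular": [0, 0, 56]},
  {"hand": 60, "slide": [7, 143, 0], "angular": [0, 0, 64]},
  {"hand": 60, "slide": [7, 143, 0], "angular": [0, 0, 72]},
  {"hand": 60, "slide": [7, 143, 0], "angular": [0, 0, 80]},
  {"hand": 60, "slide": [7, 143, 0], "angular": [0, 0, 88]},
  {"hand": 60, "slide": [7, 143, 0], "angular": [0, 0, 90]},
  {"hand": 60, "slide": [7, 143, 0], "angular": [0, 0, 90]},
  {"hand": 60, "slide": [7, 143, 0], "angular": [0, 0, 90]},
])

```text
clock: 37.7
ee_pos: [0.6601, 0.0203, 0.271]
orientation: [0.04, 0.999, -0.0, 0.0]
force: [-0.5, 0.3, 0.1]
finger_gap: 0.06
finger_force: 0.0
```

```bash
python3 st.py; python3 cap.py s11|grep top; python3 -c "
from h import *
d=load('s11')
a=cv2.resize(d['top']['frame'][95:205,350:480,::-1],None,fx=3.1,fy=3.1,interpolation=cv2.INTER_CUBIC)
b=cv2.resize(d['side']['frame'][125:235,220:350,::-1],None,fx=3.1,fy=3.1,interpolation=cv2.INTER_CUBIC)
cv2.imwrite('pics/s11.png',np.hstack([a,b])[:,:800])"
```

```text
37.7 pos [0.6601 0.0203 0.271 ] toolz [ 0.0007 -0.0002 -1.    ] psi 85.4531689304015 F [-0.5456  0.2971  0.1013] gap 0.06004668426761717 q [-0.0422  0.4674 -0.0495  1.4968  0.0244  1.1773  1.3957]
top [370 134  20  20 320] [379.5 143.8] [ 0.655  -0.1229  0.093 ]
top [395 136  20  20 312] [404.9 145.3] [ 0.6512 -0.188   0.093 ]
top [422 138  20  20 308] [431.4 147.7] [ 0.6453 -0.2567  0.093 ]
top [ 56 179  38  48 769] [ 74.9 202.4] [0.514  0.6695 0.093 ]
top [ 88 179  39  48 789] [107.  202.2] [0.5128 0.5804 0.093 ]
top [ 54 209  10  19 156] [ 57.9 217.5] [0.4751 0.717  0.093 ]
top [420 217  31  31 110] [437.1 230.6] [ 0.4325 -0.2671  0.093 ]
```

View pics/s11.png

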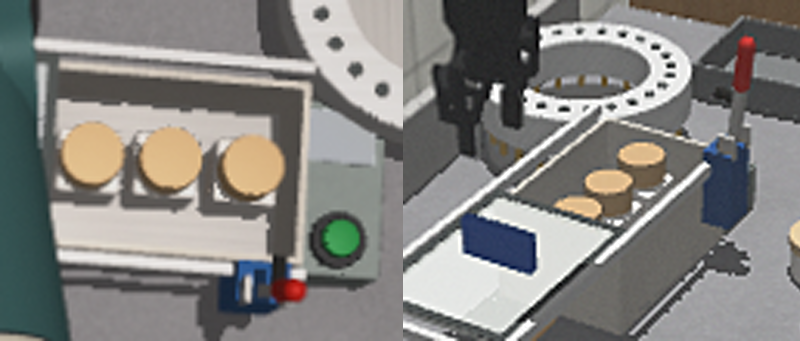

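All three jars stand upright in the chamber, with caps at crop (92,153), (170,158) and (252,167), all below the rim. I grasp the guard grip and close it.

Emit:
move_arm([
  {"hand": 50, "slide": [0, 1, -45], "angular": [0, 0, 0]},
  {"hand": 50, "slide": [0, 1, -90], "angular": [0, 0, 0]},
  {"hand": 50, "slide": [0, 1, -113], "angular": [0, 0, 0]},
  {"hand": 50, "slide": [0, 1, -113], "angular": [0, 0, 0]},
  {"hand": 5, "slide": [0, 1, -113], "angular": [0, 0, 0]},
  {"hand": 5, "slide": [0, 1, -113], "angular": [0, 0, 0]},
  {"hand": 5, "slide": [0, 1, -113], "angular": [0, 0, 0]},
  {"hand": 5, "slide": [0, 1, -113], "angular": [0, 0, 0]},
  {"hand": 5, "slide": [0, 1, -113], "angular": [0, 0, 0]},
  {"hand": 5, "slide": [0, 1, -113], "angular": [0, 0, 0]},
], grip_force=40)

```text
clock: 38.8
ee_pos: [0.6614, 0.0211, 0.1614]
orientation: [0.039, 0.999, -0.0, 0.003]
force: [-1.0, -1.0, 5.2]
finger_gap: 0.0131
finger_force: 39.4
```

Emit:
move_arm([
  {"hand": 5, "slide": [-1.6, -20, 0], "angular": [0, 0, 0]},
  {"hand": 5, "slide": [-4, -50, 0], "angular": [0, 0, 0]},
  {"hand": 5, "slide": [-6.4, -80, 0], "angular": [0, 0, 0]},
  {"hand": 5, "slide": [-8.8, -110, 0], "angular": [0, 0, 0]},
  {"hand": 5, "slide": [-11.2, -140, 0], "angular": [0, 0, 0]},
  {"hand": 5, "slide": [-13.6, -170, 0], "angular": [0, 0, 0]},
  {"hand": 5, "slide": [-15.2, -190, 0], "angular": [0, 0, 0]},
  {"hand": 5, "slide": [-16.3, -203, 0], "angular": [0, 0, 0]},
  {"hand": 5, "slide": [-16.7, -208, 0], "angular": [0, 0, 0]},
  {"hand": 5, "slide": [-16.9, -211, 0], "angular": [0, 0, 0]},
  {"hand": 5, "slide": [-16.9, -212, 0], "angular": [0, 0, 0]},
  {"hand": 5, "slide": [-16.9, -212, 0], "angular": [0, 0, 0]},
])

```text
clock: 40.0
ee_pos: [0.6445, -0.1883, 0.1614]
orientation: [0.038, 0.999, 0.001, 0.002]
force: [-3.9, 12.0, 12.4]
finger_gap: 0.0134
finger_force: 41.5
```

```bash
python3 st.py
```

```text
40.0 pos [ 0.6445 -0.1883  0.1614] toolz [ 0.0045  0.0019 -1.    ] psi 85.6434335340859 F [-3.8922 12.0481 12.3521] gap 0.013373586085671296 q [ 0.2539  0.5876 -0.0203  1.5681  0.01    0.9821  1.7262]
```

Emit:
move_arm([
  {"hand": 5, "slide": [0, -1.5, 0], "angular": [0, 0, 0]},
  {"hand": 5, "slide": [0, -1.5, 0], "angular": [0, 0, 0]},
  {"hand": 25, "slide": [0, 1, 0], "angular": [0, 0, 0]},
  {"hand": 40, "slide": [0, 1, 0], "angular": [0, 0, 0]},
  {"hand": 50, "slide": [0, 1, 0], "angular": [0, 0, 0]},
  {"hand": 50, "slide": [0, 1, 40], "angular": [0, 0, 0]},
  {"hand": 50, "slide": [0, 1, 85], "angular": [0, 0, 0]},
  {"hand": 50, "slide": [0, 1, 130], "angular": [0, 0, 0]},
  {"hand": 50, "slide": [0, 1, 160], "angular": [0, 0, 0]},
  {"hand": 50, "slide": [0, 45, 180], "angular": [0, 0, 0]},
  {"hand": 50, "slide": [0, 90, 190], "angular": [0, 0, 0]},
  {"hand": 50, "slide": [0, 140, 190], "angular": [0, 0, 0]},
  {"hand": 50, "slide": [0, 160, 190], "angular": [0, 0, 0]},
  {"hand": 50, "slide": [0, 160, 190], "angular": [0, 0, 0]},
])

```text
clock: 41.4
ee_pos: [0.6436, -0.0268, 0.3496]
orientation: [0.036, 0.999, 0.0, 0.001]
force: [-1.0, -0.3, -0.2]
finger_gap: 0.05
finger_force: 0.0
```

```bash
python3 st.py; cat > m5.py <<'E'
from h import *
d=snap('s12');T=d['top'];S=d['side']
O=np.array([.6437,-.1870,0]);th=np.radians(-4.6);ex=np.array([np.cos(th),np.sin(th),0]);ey=np.array([-np.sin(th),np.cos(th),0])
L=lambda X:np.array([(X-O)@ex,(X-O)@ey,X[2]])*1000
def blobs(c,f,roi):
    H,Sa,V=cv2.split(cv2.cvtColor(c['frame'],cv2.COLOR_RGB2HSV));m=f(H,Sa,V).astype(np.uint8)
    k,l,s,ce=cv2.connectedComponentsWithStats(m);out=[]
    for i in range(1,k):
        if s[i,4]>12 and roi[0]<ce[i,0]<roi[2] and roi[1]<ce[i,1]<roi[3]:
            p=np.argwhere(l==i)[:,::-1].astype(np.float32);out.append((s[i],ce[i].round(1),cv2.boxPoints(cv2.minAreaRect(p)).round(1).tolist()))
    return out
red=lambda H,S,V:((H<6)|(H>172))&(S>140)&(V>50)
blue=lambda H,S,V:(H>105)&(H<125)&(S>130)&(V>40)
for n,c,roi in(('top',T,(340,90,480,205)),('side',S,(240,100,380,240))):
    for k,f in(('red',red),('blue',blue)): print(n,k,blobs(c,f,roi))
import pickle
E
python3 m5.py
```

```text
41.4 pos [ 0.6436 -0.0268  0.3496] toolz [ 0.0029  0.0009 -1.    ] psi 85.82040995178744 F [-0.9739 -0.3278 -0.1666] gap 0.04997011023652235 q [ 0.0453  0.3857 -0.0705  1.4402  0.0266  1.3137  1.4711]
top red [(array([438, 185,  11,   7,  67], dtype=int32), array([442.6, 188. ]), [[438.0, 185.0], [448.0, 185.0], [448.0, 191.0], [438.0, 191.0]])]
top blue [(array([404, 128,   8,  33, 205], dtype=int32), array([407.7, 144.1]), [[403.5, 160.0], [405.3999938964844, 127.69999694824219], [411.8999938964844, 128.10000610351562], [410.0, 160.39999389648438]]), (array([421, 179,  18,  17, 169], dtype=int32), array([429.4, 187.3]), [[421.0, 179.0], [438.0, 179.0], [438.0, 195.0], [421.0, 195.0]])]
side red [(array([327, 137,   7,  18,  86], dtype=int32), array([329.5, 145.2]), [[326.0, 153.8000030517578], [328.20001220703125, 136.5], [333.20001220703125, 137.1999969482422], [331.1000061035156, 154.39999389648438]])]
side blue [(array([276, 165,  22,  17, 243], dtype=int32), array([286.9, 173. ]), [[273.3999938964844, 175.10000610351562], [276.6000061035156, 163.8000030517578], [300.0, 170.39999389648438], [296.79998779296875, 181.8000030517578]])]
```

```bash
sed -i "s/^d=snap('s12')/d=load('s12')/" m5.py; cat >> m5.py <<'E'
def onv(c,uv,yl):
    o,r=ray(c,[uv]);r=r[0];s=(yl-(o-O)@ey)/(r@ey);return L(o+s*r)
for q in((330.7,137.2),(329.6,145.5),(328.6,154.)): print('side',onv(S,q,-.075))
for z in(.20,.235,.26): print('top',z,L(onplane(T,[(442.6,188.)],z)[0]))
print('tri',L(tri(T,(442.6,188.),S,(329.6,145.5))[0]))
print('grip',L(onplane(T,[(407.7,144.1)],.158)[0]))
for c0 in('s0','s11'):
    print(c0,blobs(load(c0)['top'],red,(340,90,480,205)),blobs(load(c0)['side'],red,(300,100,380,240)))
E
python3 m5.py | tail -12
```

```text
side red [(array([327, 137,   7,  18,  86], dtype=int32), array([329.5, 145.2]), [[326.0, 153.8000030517578], [328.20001220703125, 136.5], [333.20001220703125, 137.1999969482422], [331.1000061035156, 154.39999389648438]])]
side blue [(array([276, 165,  22,  17, 243], dtype=int32), array([286.9, 173. ]), [[273.3999938964844, 175.10000610351562], [276.6000061035156, 163.8000030517578], [300.0, 170.39999389648438], [296.79998779296875, 181.8000030517578]])]
side [-116.5914  -75.      269.6676]
side [-113.5233  -75.      239.9196]
side [-110.7749  -75.      208.9687]
top 0.2 [-108.4473  -82.5659  200.    ]
top 0.235 [-113.029   -75.4773  235.    ]
top 0.26 [-116.3017  -70.4139  260.    ]
tri [-113.7549  -74.4403  240.2209]
grip [ -1.7083   1.5011 158.    ]
s0 [(array([437, 188,  11,   9,  68], dtype=int32), array([442.1, 191.7]), [[436.0, 192.0], [438.79998779296875, 186.39999389648438], [448.3999938964844, 191.1999969482422], [445.6000061035156, 196.8000030517578]])] [(array([328, 138,   8,  17,  80], dtype=int32), array([331.6, 146.3]), [[327.5, 153.6999969482422], [330.5, 137.1999969482422], [335.5, 138.10000610351562], [332.5, 154.60000610351562]])]
s11 [(array([438, 185,  11,   7,  67], dtype=int32), array([442.6, 188. ]), [[438.0, 185.0], [448.0, 185.0], [448.0, 191.0], [438.0, 191.0]])] [(array([327, 137,   7,  18,  85], dtype=int32), array([329.5, 145.1]), [[326.0, 153.8000030517578], [328.20001220703125, 136.5], [333.20001220703125, 137.1999969482422], [331.1000061035156, 154.39999389648438]])]
```

Emit:
move_arm([
  {"hand": 0, "slide": [-29, -37, 0], "angular": [0, 0, 0]},
  {"hand": 0, "slide": [-57, -74, 0], "angular": [0, 0, 0]},
  {"hand": 0, "slide": [-85, -111, 0], "angular": [0, 0, 0]},
  {"hand": 0, "slide": [-113, -148, 0], "angular": [0, 0, 0]},
  {"hand": 0, "slide": [-142, -185, 0], "angular": [0, 0, 0]},
  {"hand": 0, "slide": [-170.5, -222, 0], "angular": [0, 0, 0]},
  {"hand": 0, "slide": [-170.5, -222, 0], "angular": [0, 0, 0]},
  {"hand": 0, "slide": [-170.5, -222, -45], "angular": [0, 0, 0]},
  {"hand": 0, "slide": [-170.5, -222, -90], "angular": [0, 0, 0]},
  {"hand": 0, "slide": [-170.5, -222, -105.5], "angular": [0, 0, 0]},
  {"hand": 0, "slide": [-170.5, -222, -105.5], "angular": [0, 0, 0]},
  {"hand": 0, "slide": [-170.5, -222, -105.5], "angular": [0, 0, 0]},
])

```text
clock: 42.7
ee_pos: [0.4731, -0.2538, 0.2446]
orientation: [0.04, 0.999, -0.0, 0.001]
force: [-0.1, 0.2, -1.1]
finger_gap: 0.0001
finger_force: 0.0
```

```bash
python3 st.py
```

```text
42.7 pos [ 0.4731 -0.2538  0.2446] toolz [ 0.0028 -0.0008 -1.    ] psi 85.4576712733348 F [-0.0656  0.2442 -1.1108] gap 0.0001457081285900539 q [ 0.3867  0.2674  0.0576  1.8471 -0.0184  1.0247  1.9432]
```

Emit:
move_arm([
  {"hand": 0, "slide": [0, 5, 0], "angular": [0, 0, 0]},
  {"hand": 0, "slide": [15, 4, 0], "angular": [0, 0, 0]},
  {"hand": 0, "slide": [28, 3, 0], "angular": [0, 0, 0]},
  {"hand": 0, "slide": [38, 2, 0], "angular": [0, 0, 0]},
  {"hand": 0, "slide": [48, 1, 0], "angular": [0, 0, 0]},
  {"hand": 0, "slide": [58, 0.5, 0], "angular": [0, 0, 0]},
  {"hand": 0, "slide": [68, 0, 0], "angular": [0, 0, 0]},
  {"hand": 0, "slide": [78, -1, 0], "angular": [0, 0, 0]},
  {"hand": 0, "slide": [88, -2, 0], "angular": [0, 0, 0]},
  {"hand": 0, "slide": [98, -3, 0], "angular": [0, 0, 0]},
  {"hand": 0, "slide": [108, -4, 0], "angular": [0, 0, 0]},
  {"hand": 0, "slide": [118, -5, 0], "angular": [0, 0, 0]},
  {"hand": 0, "slide": [125, -5, 0], "angular": [0, 0, 0]},
  {"hand": 0, "slide": [125, -5, 0], "angular": [0, 0, 0]},
])

```text
clock: 44.1
ee_pos: [0.599, -0.2574, 0.2436]
orientation: [0.039, 0.999, -0.0, 0.001]
force: [0.8, -0.7, 0.5]
finger_gap: -0.0003
finger_force: 0.0
```

```bash
python3 st.py; sed -i "s/d=load('s12')/d=snap('s13')/" m5.py; python3 m5.py | grep -E "red"
```

```text
44.1 pos [ 0.599  -0.2574  0.2436] toolz [ 0.0026 -0.0001 -1.    ] psi 85.57499670354314 F [ 0.7825 -0.6754  0.4794] gap -0.000275247889360857 q [ 0.3285  0.4728  0.0424  1.5541 -0.0224  1.1127  1.8696]
top red []
side red [(array([301, 143,  15,  14,  71], dtype=int32), array([308.3, 149.6]), [[300.5, 144.5], [303.5, 141.5], [315.5, 153.5], [312.5, 156.5]])]
```

```bash
sed -i "s/d=snap('s13')/d=load('s13')/" m5.py; cat >> m5.py <<'E'
a,b=onv(S,(302.3,143.2),-.075),onv(S,(313.7,154.8),-.075);print('ARM',a,b,np.degrees(np.arctan2(a[2]-b[2],a[0]-b[0])))
E
python3 m5.py | grep ARM
```

```text
ARM [-13.4283 -75.     223.2646] [-56.3114 -75.     191.926 ] 36.15896431976984
```

Emit:
move_arm([
  {"hand": 0, "slide": [-3, 0, 25], "angular": [0, 0, 0]},
  {"hand": 0, "slide": [5, -0.5, 45], "angular": [0, 0, 0]},
  {"hand": 0, "slide": [14, -1, 45], "angular": [0, 0, 0]},
  {"hand": 0, "slide": [14, -1, 25], "angular": [0, 0, 0]},
  {"hand": 0, "slide": [14, -1, 10], "angular": [0, 0, 0]},
  {"hand": 0, "slide": [14, -1, 0], "angular": [0, 0, 0]},
  {"hand": 0, "slide": [14, -1, -10], "angular": [0, 0, 0]},
  {"hand": 0, "slide": [14, -1, -20], "angular": [0, 0, 0]},
  {"hand": 0, "slide": [14, -1, -30], "angular": [0, 0, 0]},
  {"hand": 0, "slide": [14, -1, -40], "angular": [0, 0, 0]},
  {"hand": 0, "slide": [14, -1, -50], "angular": [0, 0, 0]},
  {"hand": 0, "slide": [14, -1, -58], "angular": [0, 0, 0]},
  {"hand": 0, "slide": [14, -1, -62], "angular": [0, 0, 0]},
  {"hand": 0, "slide": [14, -1, -62], "angular": [0, 0, 0]},
])

```text
clock: 45.6
ee_pos: [0.6121, -0.2587, 0.1827]
orientation: [0.039, 0.999, -0.0, 0.001]
force: [-6.7, 2.5, 12.6]
finger_gap: 0.0
finger_force: 6.3
```

```bash
python3 st.py
```

```text
45.6 pos [ 0.6121 -0.2587  0.1827] toolz [ 0.0026 -0.0003 -1.    ] psi 85.53922004270571 F [-6.7376  2.4697 12.6367] gap 2.3561814178879996e-05 q [ 0.3265  0.5535  0.0386  1.5732 -0.0247  1.0128  1.8654]
```

Emit:
move_arm([
  {"hand": 0, "slide": [0, 0, -2], "angular": [0, 0, 0]},
  {"hand": 0, "slide": [0, 0, -2], "angular": [0, 0, 0]},
  {"hand": 0, "slide": [0, 0, 20], "angular": [0, 0, 0]},
  {"hand": 0, "slide": [0, 0, 60], "angular": [0, 0, 0]},
  {"hand": 0, "slide": [0, 0, 105], "angular": [0, 0, 0]},
  {"hand": 0, "slide": [0, 0, 150], "angular": [0, 0, 0]},
  {"hand": 0, "slide": [0, 0, 170], "angular": [0, 0, 0]},
  {"hand": 0, "slide": [0, 45, 170], "angular": [0, 0, 0]},
  {"hand": 0, "slide": [0, 90, 170], "angular": [0, 0, 0]},
  {"hand": 0, "slide": [0, 135, 170], "angular": [0, 0, 0]},
  {"hand": 0, "slide": [0, 180, 170], "angular": [0, 0, 0]},
  {"hand": 0, "slide": [0, 180, 170], "angular": [0, 0, 0]},
])

```text
clock: 46.8
ee_pos: [0.6123, -0.0716, 0.3519]
orientation: [0.035, 0.999, 0.001, 0.001]
force: [0.5, -0.5, 0.2]
finger_gap: 0.0
finger_force: 0.0
```

```bash
python3 st.py; sed -i "s/d=load('s13')/d=snap('s14')/" m5.py; cat >> m5.py <<'E'
g=lambda H,S,V:(H>45)&(H<80)&(S>110)&(V>40)
A=blobs(T,g,(440,150,480,190));B=blobs(S,g,(280,120,420,220));print('GREEN',A,B)
if A and B:
    X,e=tri(T,A[0][1],S,B[0][1]);print('GREEN',X,e,L(X))
for n in('side','top'):
    u,v=proj(d[n],[O+ex*-.03+ey*-.075+[0,0,.15]])[0].astype(int); im=cv2.resize(d[n]['frame'][v-45:v+55,u-65:u+65,::-1],None,fx=3,fy=3,interpolation=cv2.INTER_CUBIC);cv2.imwrite(f'pics/s14{n}c.png',im)
cv2.imwrite('pics/s14.png',np.hstack([cv2.imread('pics/s14sidec.png'),cv2.imread('pics/s14topc.png')]))
E
python3 m5.py | grep -E "red|GREEN"
```

```text
46.8 pos [ 0.6123 -0.0716  0.3519] toolz [ 0.0028  0.0023 -1.    ] psi 86.02513190161939 F [ 0.4549 -0.5421  0.2164] gap 1.5926295326087847e-05 q [ 0.088   0.3301 -0.0267  1.512   0.0065  1.2968  1.5624]
top red [(array([434, 142,   8,  24, 142], dtype=int32), array([437.5, 153.3]), [[433.6000061035156, 164.8000030517578], [435.1000061035156, 141.6999969482422], [441.20001220703125, 142.10000610351562], [439.79998779296875, 165.1999969482422]])]
side red [(array([296, 159,  16,   8,  75], dtype=int32), array([303. , 162.3]), [[295.0, 163.0], [296.20001220703125, 158.10000610351562], [311.29998779296875, 161.8000030517578], [310.1000061035156, 166.8000030517578]])]
GREEN [(array([454, 166,  12,  12, 119], dtype=int32), array([459.5, 171.5]), [[454.0, 166.0], [465.0, 166.0], [465.0, 177.0], [454.0, 177.0]])] []
```

View pics/s14.png

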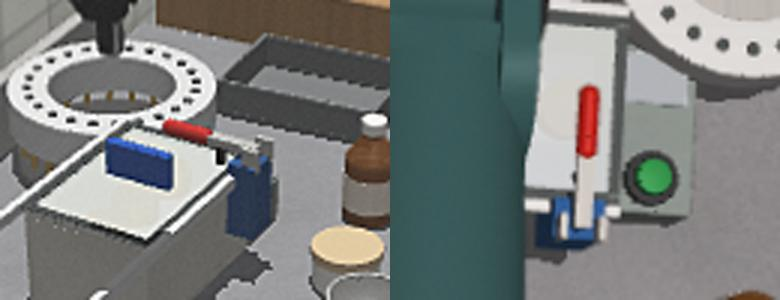

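The picture shows the clamp level over the shut guard (red grip at crop (590,120)) and the green button at (655,175). I now go above the button.

Emit:
move_arm([
  {"hand": 0, "slide": [-4, -40, 0], "angular": [0, 0, 0]},
  {"hand": 0, "slide": [-8, -85, 0], "angular": [0, 0, 0]},
  {"hand": 0, "slide": [-13, -130, 0], "angular": [0, 0, 0]},
  {"hand": 0, "slide": [-17, -175, 0], "angular": [0, 0, 0]},
  {"hand": 0, "slide": [-21, -220, 0], "angular": [0, 0, 0]},
  {"hand": 0, "slide": [-26, -265, 0], "angular": [0, 0, 0]},
  {"hand": 0, "slide": [-26, -265, 0], "angular": [0, 0, 0]},
  {"hand": 0, "slide": [-26, -265, 0], "angular": [0, 0, 0]},
  {"hand": 0, "slide": [-26, -265, -45], "angular": [0, 0, 0]},
  {"hand": 0, "slide": [-26, -265, -90], "angular": [0, 0, 0]},
  {"hand": 0, "slide": [-26, -265, -130], "angular": [0, 0, 0]},
  {"hand": 0, "slide": [-26, -265, -130], "angular": [0, 0, 0]},
  {"hand": 0, "slide": [-26, -265, -130], "angular": [0, 0, 0]},
])

```text
clock: 48.2
ee_pos: [0.5865, -0.3435, 0.223]
orientation: [0.039, 0.999, -0.0, 0.001]
force: [-0.3, -0.8, 1.3]
finger_gap: -0.0001
finger_force: 0.0
```

```bash
python3 st.py; sed -i "s/d=snap('s14')/d=load('s14')/" m5.py; cat >>m5.py <<'E'
a,b=onv(S,(295.6,160.5),-.075),onv(S,(310.7,164.3),-.075);print('CL',a,b)
E
python3 m5.py | grep CL
```

```text
48.2 pos [ 0.5865 -0.3435  0.223 ] toolz [ 0.0026 -0.0003 -1.    ] psi 85.56898843802155 F [-0.2836 -0.7731  1.274 ] gap -0.0001366152687756553 q [ 0.4326  0.5413  0.076   1.4968 -0.045   1.1027  2.0114]
CL [ 12.6651 -75.     152.6248] [-45.3648 -75.     153.8498]
```

Emit:
move_arm([
  {"hand": 0, "slide": [0.5, 7, -20], "angular": [0, 0, 0]},
  {"hand": 0, "slide": [0.5, 7, -60], "angular": [0, 0, 0]},
  {"hand": 0, "slide": [0.5, 7, -100], "angular": [0, 0, 0]},
  {"hand": 0, "slide": [0.5, 7, -118], "angular": [0, 0, 0]},
  {"hand": 0, "slide": [0.5, 7, -122], "angular": [0, 0, 0]},
  {"hand": 0, "slide": [0.5, 7, -124], "angular": [0, 0, 0]},
  {"hand": 0, "slide": [0.5, 7, -124], "angular": [0, 0, 0]},
])

```text
clock: 48.9
ee_pos: [0.5877, -0.3372, 0.1001]
orientation: [0.039, 0.999, -0.001, 0.003]
force: [-0.9, 0.1, 0.2]
finger_gap: 0.0003
finger_force: 0.0
```

```bash
python3 st.py
```

```text
48.9 pos [ 0.5877 -0.3372  0.1001] toolz [ 0.0052 -0.0016 -1.    ] psi 85.54975337848492 F [-0.9358  0.0679  0.2079] gap 0.000286637319986559 q [ 0.4313  0.6698  0.0641  1.5874 -0.0528  0.8807  2.0082]
```

Emit:
move_arm([
  {"hand": 0, "slide": [0, 0, -2], "angular": [0, 0, 0]},
  {"hand": 0, "slide": [0, 0, -4], "angular": [0, 0, 0]},
  {"hand": 0, "slide": [0, 0, -6], "angular": [0, 0, 0]},
  {"hand": 0, "slide": [0, 0, -8], "angular": [0, 0, 0]},
  {"hand": 0, "slide": [0, 0, -8], "angular": [0, 0, 0]},
])

```text
clock: 49.4
ee_pos: [0.5876, -0.3372, 0.0926]
orientation: [0.039, 0.999, -0.001, 0.003]
force: [-7.5, 5.0, 32.5]
finger_gap: 0.0001
finger_force: 16.4
```

```bash
python3 st.py
```

```text
49.4 pos [ 0.5876 -0.3372  0.0926] toolz [ 0.0049 -0.0014 -1.    ] psi 85.53938727417993 F [-7.4584  5.0122 32.477 ] gap 0.00010855375121514611 q [ 0.432   0.6793  0.0634  1.5905 -0.0535  0.8684  2.0086]
```

Emit:
move_arm([
  {"hand": 0, "slide": [0, 0, 10], "angular": [0, 0, 0]},
  {"hand": 0, "slide": [0, 0, 18], "angular": [0, 0, 0]},
  {"hand": 0, "slide": [-1, 4, 18], "angular": [0, 0, 0]},
  {"hand": 0, "slide": [-1, 4, 18], "angular": [0, 0, 0]},
  {"hand": 0, "slide": [-1, 4, 14], "angular": [0, 0, 0]},
  {"hand": 0, "slide": [-1, 4, 10], "angular": [0, 0, 0]},
  {"hand": 0, "slide": [-1, 4, 7], "angular": [0, 0, 0]},
  {"hand": 0, "slide": [-1, 4, 7], "angular": [0, 0, 0]},
])

```text
clock: 50.2
ee_pos: [0.5854, -0.3325, 0.0961]
orientation: [0.039, 0.999, 0.0, 0.001]
force: [-1.4, 1.9, 3.0]
finger_gap: -0.0005
finger_force: 1.5
```

Emit:
move_arm([
  {"hand": 0, "slide": [0, 0, -2], "angular": [0, 0, 0]},
  {"hand": 0, "slide": [0, 0, -2], "angular": [0, 0, 0]},
])

```text
clock: 50.4
ee_pos: [0.5856, -0.3327, 0.0947]
orientation: [0.039, 0.999, -0.0, 0.001]
force: [-2.5, 1.5, 4.3]
finger_gap: 0.0001
finger_force: 1.9
```

Emit:
move_arm([
  {"hand": 0, "slide": [0, 0, -2], "angular": [0, 0, 0]},
  {"hand": 0, "slide": [0, 0, -2], "angular": [0, 0, 0]},
])

```text
clock: 50.6
ee_pos: [0.5857, -0.3327, 0.0931]
orientation: [0.039, 0.999, -0.0, 0.001]
force: [-2.7, 1.3, 7.3]
finger_gap: 0.0003
finger_force: 3.4
```

Emit:
move_arm([
  {"hand": 0, "slide": [0, 0, -2], "angular": [0, 0, 0]},
  {"hand": 0, "slide": [0, 0, -2], "angular": [0, 0, 0]},
])

```text
clock: 50.8
ee_pos: [0.5858, -0.3328, 0.0927]
orientation: [0.039, 0.999, -0.0, 0.002]
force: [-11.0, 6.9, 29.4]
finger_gap: -0.0002
finger_force: 14.5
```

Emit:
move_arm([
  {"hand": 0, "slide": [0, 0, -1.5], "angular": [0, 0, 0]},
  {"hand": 0, "slide": [0, 0, -1.5], "angular": [0, 0, 0]},
])

```text
clock: 51.0
ee_pos: [0.5859, -0.3329, 0.0924]
orientation: [0.039, 0.999, -0.0, 0.002]
force: [-17.0, 10.6, 45.7]
finger_gap: -0.0
finger_force: 22.9
```

The button was springy for about 6 mm and then met a hard stop, so it went right down. I withdraw and take a last check.

Emit:
move_arm([
  {"hand": 0, "slide": [0, 0, 10], "angular": [0, 0, 0]},
  {"hand": 0, "slide": [0, 0, 50], "angular": [0, 0, 0]},
  {"hand": 0, "slide": [0, 0, 95], "angular": [0, 0, 0]},
  {"hand": 0, "slide": [0, 0, 140], "angular": [0, 0, 0]},
  {"hand": 0, "slide": [0, 0, 185], "angular": [0, 0, 0]},
  {"hand": 0, "slide": [0, 0, 230], "angular": [0, 0, 0]},
  {"hand": 0, "slide": [-40, 20, 250], "angular": [0, 0, 0]},
  {"hand": 0, "slide": [-80, 40, 250], "angular": [0, 0, 0]},
  {"hand": 0, "slide": [-120, 60, 250], "angular": [0, 0, 0]},
  {"hand": 0, "slide": [-120, 60, 250], "angular": [0, 0, 0]},
  {"hand": 0, "slide": [-120, 60, 250], "angular": [0, 0, 0]},
])

```text
clock: 52.1
ee_pos: [0.4654, -0.2726, 0.3399]
orientation: [0.039, 0.999, -0.0, 0.002]
force: [0.8, -1.2, 0.7]
finger_gap: -0.0
finger_force: 0.0
```

```bash
python3 st.py; sed -i "s/d=load('s14')/d=snap('s15')/" m5.py; python3 m5.py | grep -E "red|blue"; python3 -c "
import cv2;cv2.imwrite('pics/fin.png',cv2.imread('pics/s15_side.png'))" ; python3 -c "
from h import *
d=load('s15')
a=cv2.resize(d['top']['frame'][90:210,260:490,::-1],(690,360),interpolation=cv2.INTER_CUBIC)
b=d['side']['frame'][120:360,100:560,::-1]
cv2.imwrite('pics/fin.png',np.vstack([a,cv2.copyMakeBorder(b,0,0,0,230,cv2.BORDER_CONSTANT)]))"
```

```text
52.1 pos [ 0.4654 -0.2726  0.3399] toolz [ 0.0037 -0.0008 -1.    ] psi 85.53903460253478 F [ 0.7775 -1.1712  0.7266] gap -9.573561642328866e-06 q [ 0.4047  0.1883  0.0795  1.7227 -0.0169  1.2275  1.9814]
top red [(array([434, 142,   8,  24, 139], dtype=int32), array([437.5, 153.3]), [[433.79998779296875, 164.8000030517578], [435.1000061035156, 141.6999969482422], [441.20001220703125, 142.10000610351562], [439.8999938964844, 165.1999969482422]])]
top blue [(array([404, 128,   8,  33, 206], dtype=int32), array([407.7, 144.1]), [[403.5, 160.0], [405.3999938964844, 127.69999694824219], [411.8999938964844, 128.10000610351562], [410.0, 160.39999389648438]]), (array([421, 179,  19,  17, 148], dtype=int32), array([428.9, 188.6]), [[421.0, 179.0], [439.0, 179.0], [439.0, 195.0], [421.0, 195.0]]), (array([440, 180,   4,   6,  16], dtype=int32), array([441. , 181.9]), [[440.0, 180.0], [443.0, 180.0], [443.0, 185.0], [440.0, 185.0]])]
side red [(array([296, 159,  16,   8,  74], dtype=int32), array([303. , 162.3]), [[295.0, 163.0], [296.20001220703125, 158.10000610351562], [311.29998779296875, 161.8000030517578], [310.1000061035156, 166.8000030517578]])]
side blue [(array([276, 165,  22,  17, 230], dtype=int32), array([287., 173.]), [[273.3999938964844, 175.10000610351562], [276.6000061035156, 163.8000030517578], [300.0, 170.39999389648438], [296.79998779296875, 181.8000030517578]]), (array([317, 171,   4,   7,  14], dtype=int32), array([318.6, 173.8]), [[317.0, 171.0], [320.0, 171.0], [320.0, 177.0], [317.0, 177.0]])]
```

View pics/fin.png

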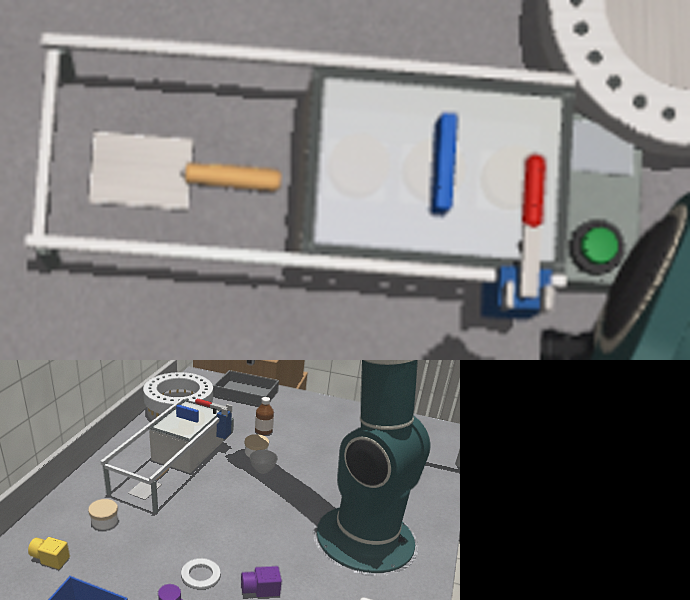

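The final picture shows the guard shut over the three jars, the clamp level over it, the robot clear and the bystanders in place. I hand in.

```bash
python3 -c "
from cell import env
print(env.close_job())"
```

```text
the job is handed in; nothing more can be done
None
```

The job is handed in: all three jars stand upright in the chamber, the guard is shut to its stop, the clamp is level over it and the start button was pressed to its stop last (twice, because the first press was slightly off centre), in 52 s of the 210 s allowed.

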